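Fetch the spacer block from behind the containers

TASK

Take the three tall containers (glue bottle, oil tin, screw tub) out of the rack and stand them on the empty wooden side board, then fetch the longer of the two wooden blocks from behind them and lay it on the routing board, slid flush against the metal fence with its ends level with the fence's ends. Then stand each container back on the pad in the rack from which it came. Leave the short block, the tape measure and the sanding block where they are, and do not knock a container over.

Things in the scene. Friction and masses are not known exactly. Their poses are not given: they have to be found in the camera images.
- rack: Fixed plywood rack, 210 (x) by 300 (y) mm, open at the front (-x). Floor 8 mm thick; side and back walls 6 mm thick, 42 mm high from the table. Origin: centre of underside. Three flat black pads, 74 mm square, level with the floor, at x -55, y -90, 0, +90 mm: a container stands on each, within 5 mm of its centre, in any order. The two blocks lie behind at x +35, y about -65 and +65 mm, either way round.
- side_board: Fixed empty board of mid-brown wood, 270 (x) by 110 (y) by 12 mm thick, on the left or the right of the rack: the side area for the containers, with room for the three in a row about 80 mm apart along its x. Origin: centre of its underside, on the table.
- guide_board: Fixed routing board of pale wood, 170 by 170 by 12 mm, on the other side of the rack. Origin: centre of underside. On it a low aluminium fence along y: 120 mm long, 20 wide, 12 high (top 24 mm above the table), centre at x +50, y 0; its face towards -x lies at x +40 mm. The long block flush against that face has its origin at x +18, y 0, z +12 mm, y axes parallel.
- glue_bottle: Loose white round glue bottle, straight body 50 mm diameter up to 122 mm, then a shoulder and an orange-collared nozzle to 160 mm; about 0.3 kg. Origin: centre of its underside; z up.
- oil_tin: Loose rectangular steel oil tin, 44 (x) by 60 (y) by 146 mm high, with an off-centre black screw cap to 159 mm; about 0.35 kg. Origin: centre of its underside; z up.
- screw_tub: Loose round grey tub 62 mm diameter, with a black lid 66 mm diameter from 118 to 140 mm height; about 0.3 kg. Origin: centre of its underside; z up.
- long_block: The block to fetch: loose dark wooden block 44 (x) by 120 (y) by 55 mm high, about 0.22 kg. It fits the fingers only across its 44 mm width. Origin: centre of its underside; y along its length.
- short_block: Not to be moved: loose dark wooden block 44 (x) by 75 (y) by 55 mm high. Origin: centre of its underside; y along its length.
- tape_measure: Bystander, not to be moved: loose yellow tape measure, 62 (x) by 34 (y) by 56 mm high, on the table between robot and rack. Origin: centre of its underside.
- sanding_block: Bystander, not to be moved: loose cork sanding block, 60 (x) by 100 (y) by 22 mm high, on the table between robot and rack. Origin: centre of its underside.

How it is judged:
On the way, in this order (a step that is already met when the one before it is completed fails the run):
1. the three containers stand upright and released on the side board, the long block still in its place in the rack (x of glue_bottle in the frame of side_board between -0.13 and 0.13 m and y of glue_bottle in the frame of side_board between -0.05 and 0.05 m and z of glue_bottle in the frame of side_board between 0.006 and 0.018 m and angle between each of glue_bottle, oil_tin, screw_tub's own z axis and vertical below 0.1 rad and contact force between the fingers and glue_bottle below 0.3 N and linear speed of each of glue_bottle, oil_tin, screw_tub below 0.03 m/s and angular speed of each of glue_bottle, oil_tin, screw_tub below 0.3 rad/s and x of oil_tin in the frame of side_board between -0.13 and 0.13 m and y of oil_tin in the frame of side_board between -0.05 and 0.05 m and z of oil_tin in the frame of side_board between 0.006 and 0.018 m and contact force between the fingers and oil_tin below 0.3 N and x of screw_tub in the frame of side_board between -0.13 and 0.13 m and y of screw_tub in the frame of side_board between -0.05 and 0.05 m and z of screw_tub in the frame of side_board between 0.006 and 0.018 m and contact force between the fingers and screw_tub below 0.3 N and distance of long_block from where it was at the start of the episode below 0.03 m), for 0.2 s.
2. the long block lies released and flush against the fence on the routing board, the three containers still on the side board (x of glue_bottle in the frame of side_board between -0.13 and 0.13 m and y of glue_bottle in the frame of side_board between -0.05 and 0.05 m and z of glue_bottle in the frame of side_board between 0.006 and 0.018 m and angle between each of glue_bottle, oil_tin, screw_tub's own z axis and vertical below 0.1 rad and contact force between the fingers and glue_bottle below 0.3 N and linear speed of each of glue_bottle, oil_tin, screw_tub, long_block below 0.03 m/s and angular speed of each of glue_bottle, oil_tin, screw_tub, long_block below 0.3 rad/s and x of oil_tin in the frame of side_board between -0.13 and 0.13 m and y of oil_tin in the frame of side_board between -0.05 and 0.05 m and z of oil_tin in the frame of side_board between 0.006 and 0.018 m and contact force between the fingers and oil_tin below 0.3 N and x of screw_tub in the frame of side_board between -0.13 and 0.13 m and y of screw_tub in the frame of side_board between -0.05 and 0.05 m and z of screw_tub in the frame of side_board between 0.006 and 0.018 m and contact force between the fingers and screw_tub below 0.3 N and x of long_block in the frame of guide_board between 0.015 and 0.021 m and y of long_block in the frame of guide_board between -0.012 and 0.012 m and z of long_block in the frame of guide_board between 0.008 and 0.016 m and angle between the x axis of long_block and the x axis of guide_board, either way round below 0.05 rad and angle between long_block's own z axis and vertical below 0.05 rad and contact force between the fingers and long_block below 0.3 N), for 0.2 s.
At the end, for the whole second after the job is handed in: The long block lies flat on the routing board, released and at rest, within 3 mm of full contact with the fence's front face, parallel to it within 0.05 rad and centred along it within 12 mm; each container stands upright, released and at rest, within 15 mm of where it stood at the start (x of long_block in the frame of guide_board between 0.015 and 0.021 m and y of long_block in the frame of guide_board between -0.012 and 0.012 m and z of long_block in the frame of guide_board between 0.008 and 0.016 m and angle between the x axis of long_block and the x axis of guide_board, either way round below 0.05 rad and angle between long_block's own z axis and vertical below 0.05 rad and contact force between the fingers and long_block below 0.3 N and linear speed of each of long_block, glue_bottle, oil_tin, screw_tub below 0.03 m/s and angular speed of each of long_block, glue_bottle, oil_tin, screw_tub below 0.3 rad/s and distance of each of glue_bottle, oil_tin, screw_tub from where it was at the start of the episode below 0.015 m and angle between each of glue_bottle, oil_tin, screw_tub's own z axis and vertical below 0.1 rad and contact force between the fingers and glue_bottle below 0.3 N and contact force between the fingers and oil_tin below 0.3 N and contact force between the fingers and screw_tub below 0.3 N); the robot touches nothing.
It fails at once if a container is knocked over (angle between any of glue_bottle, oil_tin, screw_tub's own z axis and vertical above 0.6 rad).
It fails at once if the short block, the tape measure or the sanding block is moved by more than 15 mm (distance of any of short_block, tape_measure, sanding_block from where it was at the start of the episode above 0.015 m).
It also fails if it takes over 152 s, if anything falls off the work surface, if the arm or the gripper's body presses on something with over 40 N, if the wrist force passes 120 N, or if a joint passes its speed limit or range.

ROBOT

A 7-joint arm with a two-finger parallel gripper is mounted at the origin on the work surface. World frame = base frame: x ahead of the robot, y to its left, z up, the work surface at z = 0. Lengths are in m, angles in rad, forces in N, time in s.
With the tool pointing down it reaches from about 0.4 to 0.85 m from the base axis. Payload 4.5 kg.
Tool frame: the origin (TCP) lies on the centre line of the jaws, within the pads' length; the fingertips stand 19 mm ahead of it and the grasp point (between the pads) is the TCP; x points along the fingers, y is the direction in which the jaws open and shut, and the axes are right-handed (so a half turn about x gives the same grasp; the last joint's range is limited). The gripper opens to 88 mm and grips with 3 to 60 N. Pads are 18 mm wide; open, the fingers measure 123 mm over their backs; the gripper's body (75 mm by 187 mm) begins 45 mm behind the grasp point.
Start: joints at [-1.105, 0.689, -0.195, 1.565, 0.157, 0.902, -0.215], TCP at [0.262, 0.568, 0.258] pointing down, gripper open.
Joint ranges: [-3.01, 3.01], [-0.46, 2.08], [-1.47, 1.51], [0.13, 2.56], [-1, 4.14], [0.04, 2.09], [-2.66, 2.66]. Speed limits (rad/s): [2.57, 2.57, 3.14, 3.14, 3.14, 3.14, 3.14].

INTERFACE

Orientations are given as a unit quaternion [x, y, z, w].
In Python, from cell import sense, camera, finish_job, silhouettes, mark_of gives the robot as it stands. The module is installed in compiled form; this text tells all that it offers.
- The arm moves only by the tool servo_tool, never from a script. Its argument "moves" is a list that holds one entry, the list of rows, each a list of 6 numbers: the shift along the tool's x, y, z in cm, then the turn, a rotation vector about the tool's x, y, z in rad. A call has exactly 8 rows; each row shifts and turns the commanded pose from where the row before left it, along the tool's axes as they then stand; what a row does not reach is not made up. A row lasts 1/12 s, in which the tool goes at most 41.7 mm and 7.16 degrees, less where a joint would pass 70% of its speed; a pose out of reach is approached as far as the arm can. A call is refused whole if a number of a shift passes 4.17 or a number of a turn 0.125, either way. A call with a gripper value outside its range is refused whole. "hand" is the opening, from 0 (shut) to 1 (fully open), set as the call begins (left out, the last holds). The fingers move at their own pace and stop on an object; the grip force is fixed at half the most. Time passes only in rows, so rows that do not move let the fingers close, or fill a call up. It gives the time, the measured TCP pose, the force and the opening at its end, in the units of the state.
- sense(): the state, without advancing time (a new reading comes with each control period).
- camera(name): name is "side" or "top"; returns a dict with "image" (480x640x3 uint8, blue, green, red), "depth" (480x640 float32, m along the optical axis (not along the pixel's ray), 0 where there is no reading), "camera_matrix" (3x3 intrinsics, pixels), "extrinsics" (4x4, takes a point from world to camera coordinates). Camera axes: x right, y up, looking along -z (the intrinsics and any distortion apply to the point x, -y, -z); pixel columns grow to the right and rows downward; lengths in m; the calibration is good to about 2 mm. A picture is of the moment at which its call begins.
- finish_job(): hands the job in, once; it reports no verdict.
Trained networks look in the newest picture that a camera, given by its name, has taken for a name from the list of things; names that differ only in an ending like _2 or _b are one class to them, and where a whole thing is asked for, a point or a joint stands for the part that bears it (a point fixed in the world has none). Each returns a list of dicts, best first, with "score" (0 to 1); they miss things now and then, are a little off and sometimes report something else, mostly with a low value. They report only what shows in the picture. A call takes as long as a camera call.
- silhouettes(target, camera): "pixels" (480x640 bool, what is visible of it) and "position" ([column, row] in pixels, amid what is visible of it).
- mark_of(target, camera): "position" ([column, row] in pixels: a listed point, or the origin of a listed thing).
The state is a dict: "time_s": time; "joint_pos": joint angles; "joint_velocities": joint speeds; "effort": joint torques, N m; "ee_pos": TCP position; "orientation": TCP orientation; "ft_force": force on the tool from outside, world axes, zero at the start; "wrist_torque": the same for the moment, N m; "grip_width": finger opening in m.
Only numpy, scipy, OpenCV 4.12 (cv2) and the standard library are available. Lean on these libraries where they do the work, as an engineer would, in place of code of your own. Each camera call takes 0.05 s, during which the arm holds its last target. There are 200 camera calls.

## Working session

There is one attempt and no reset: what is moved stays moved. The work goes in short steps, Python scripts to look and compute and a tool call to move; the robot and the scene stay as the last step left them, time stands still between calls to the robot, and variables do not carry over. Pictures are saved under pics/ and viewed, about 12 in all and at most 16, crops included, and the job is handed in when it is done.

Besides the shell and the picture viewer there is one more tool, called by a JSON object that holds its "method" and its "body". servo_tool: Moves the arm, as the interface text tells. Its arguments: {"type":"object","properties":{"moves":{"type":"array","items":{"type":"array","items":{"type":"array","items":{"type":"number"}}}},"hand":{"type":"number"}},"required":["moves"]}

```bash
mkdir -p pics && python3 - <<'E'
from cell import *
import cv2,numpy as np
s=sense();print({k:np.round(v,3).tolist() for k,v in s.items()})
for n in("top","side"):
    c=camera(n);cv2.imwrite(f"pics/{n}0.png",c["image"]);print(np.round(c["camera_matrix"],1).tolist(),np.round(c["extrinsics"],3).tolist())
E
```

```text
{'time_s': 0.0, 'joint_pos': [-1.105, 0.69, -0.195, 1.566, 0.157, 0.902, -0.215], 'joint_velocities': [-0.001, -0.0, -0.001, 0.001, 0.0, -0.0, 0.0], 'effort': [0.001, -52.757, -1.267, -15.342, -0.053, 0.007, 0.0], 'ee_pos': [0.261, 0.567, 0.257], 'orientation': [0.151, 0.691, -0.152, 0.691], 'ft_force': [0.039, -0.067, 0.187], 'wrist_torque': [0.004, 0.062, 0.005], 'grip_width': 0.088}
[[511.3, 0.0, 315.2], [0.0, 511.3, 242.5], [0.0, 0.0, 1.0]] [[0.009, -1.0, 0.018, -0.0], [0.993, 0.011, 0.117, -0.513], [-0.117, 0.017, 0.993, -0.928], [0.0, 0.0, 0.0, 1.0]]
[[507.2, 0.0, 311.2], [0.0, 507.2, 235.6], [0.0, 0.0, 1.0]] [[0.624, -0.781, -0.012, -0.334], [0.531, 0.413, 0.74, -0.3], [-0.573, -0.468, 0.672, -0.586], [0.0, 0.0, 0.0, 1.0]]
```

View pics/top0.png

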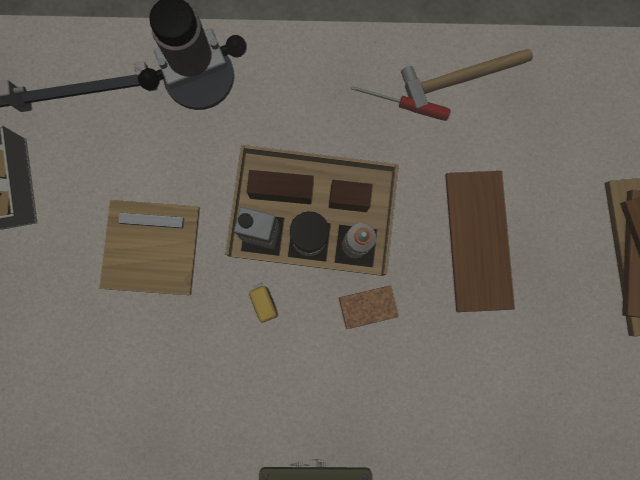

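View pics/side0.png

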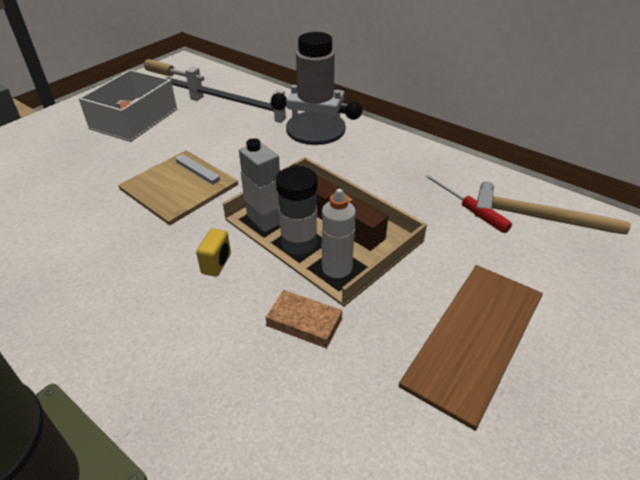

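The top view shows the rack in the middle (corners about 243,147 / 397,164 / 385,274 / 229,257). In it are the tin (257,225), tub (310,232) and glue bottle (359,240). The long block is at the back left (280,187) and the short one at the back right (350,195). The guide board is on the left (150,248) and the side board on the right (480,240). The side view agrees.

```bash
cat > h.py <<'E'
from cell import *
import cv2,numpy as np
from scipy.spatial.transform import Rotation as R
def cloud(c):
    K,E=c["camera_matrix"],c["extrinsics"]; d=c["depth"]
    v,u=np.mgrid[0:480,0:640]
    p=np.stack([(u-K[0,2])/K[0,0]*d,-(v-K[1,2])/K[1,1]*d,-d],-1)
    return (p-E[:3,3])@E[:3,:3]   # R^T (p-t)
def top(P,m,zlo,zhi):
    q=P[m]; q=q[(q[:,2]>zlo)&(q[:,2]<zhi)]
    if len(q)<8: return None
    r=cv2.minAreaRect((q[:,:2]*1000).astype(np.float32))
    return len(q),np.round(r[0],1),np.round(r[1],1),round(r[2],1),round(float(np.median(q[:,2]))*1000,1)
Z=dict(rack=(.03,.05),side_board=(.004,.02),guide_board=(.004,.018),glue_bottle=(.09,.17),oil_tin=(.135,.152),screw_tub=(.13,.15),long_block=(.05,.072),short_block=(.05,.072),tape_measure=(.045,.065),sanding_block=(.015,.03))
E
python3 - <<'E'
from h import *
for n in("top","side"):
    c=camera(n);P=cloud(c);print(n,"table z",np.median(P[330:400,200:450,2]) )
    for t,(a,b) in Z.items():
        L=silhouettes(t,n)
        for l in L[:2]:
            print(t,round(l["score"],2),np.round(l["position"]),top(P,l["pixels"],a,b))
        m=mark_of(t,n)
        print("   mark",[(round(x["score"],2),np.round(x["position"],1)) for x in m[:1]])
E
```

```text
top table z 0.0005391736165760675
rack 0.57 [324. 210.] (1638, array([575.8,  10.1]), array([300.8, 210.8]), 83.4, 41.5)
   mark [(0.59, array([310. , 211.7]))]
   mark [(0.97, array([476.7, 237.9]))]
guide_board 0.79 [149. 248.] (7348, array([503.5, 319. ]), array([171.5, 170.5]), 86.4, 12.5)
guide_board 0.73 [478. 240.] (7932, array([ 523.9, -312. ]), array([269.5, 112.5]), 3.4, 12.4)
   mark [(0.87, array([148.3, 248. ]))]
glue_bottle 0.92 [358. 239.] (757, array([510.4, -70.3]), array([49.3, 48.8]), 13.7, 137.4)
   mark [(0.86, array([354.2, 242.3]))]
oil_tin 0.96 [257. 230.] (123, array([528.5, 107. ]), array([60.1, 44. ]), 76.1, 150.7)
   mark [(0.77, array([262.4, 237.7]))]
screw_tub 0.86 [309. 231.] (1062, array([517.5,  17.3]), array([64. , 62.8]), 1.3, 148.1)
   mark [(0.9, array([308.8, 242.9]))]
long_block 0.77 [280. 188.] (1611, array([616.1,  71.3]), array([120.1,  45.1]), 85.4, 63.4)
   mark [(0.84, array([282.7, 191.4]))]
short_block 0.94 [351. 194.] (976, array([600.9, -58.9]), array([74.6, 44.9]), 84.2, 63.3)
   mark [(0.77, array([348. , 198.4]))]
tape_measure 0.93
[... 846 characters left out ...]
17.8]))]
screw_tub 0.71 [475. 350.] None
screw_tub 0.61 [300. 209.] (1146, array([518.9,  15. ]), array([65.1, 62.9]), 38.1, 147.3)
   mark [(0.8, array([301.4, 242.7]))]
long_block 0.83 [320. 190.] (374, array([619.7,  67.6]), array([122.1,  44.3]), 81.6, 62.4)
   mark [(0.95, array([308. , 202.1]))]
short_block 0.57 [365. 226.] (743, array([602.5, -61.3]), array([77.8, 46. ]), 82.8, 62.4)
   mark [(0.9, array([358.1, 237. ]))]
tape_measure 0.74 [214. 255.] (604, array([400.2,  94.7]), array([63.1, 32.1]), 21.5, 54.9)
   mark [(0.65, array([217.3, 266.3]))]
sanding_block 0.85 [304. 318.] (2298, array([395.7, -98.3]), array([ 62.1, 100.8]), 13.5, 21.8)
   mark [(0.95, array([307.3, 321.9]))]
```

{"method": "servo_tool", "body": {"moves": [[[0,0,0,0.125,0,0],[0,0,0,0.125,0,0],[0,0,0,0.125,0,0],[0,0,0,0.125,0,0],[0,0,0,0.125,0,0],[0,0,0,0.125,0,0],[0,0,0,0.125,0,0],[0,0,0,0.125,0,0]]], "hand": 1}}

```text
time_s: 2.87
ee_pos: [0.2614, 0.5677, 0.2578]
orientation: [0.466, 0.532, -0.466, 0.532]
ft_force: [0.6, -0.6, -1.3]
grip_width: 0.0885
```

```bash
cat > go.py <<'E'
# go.py x,y,z[,yaw_deg] ... : chained waypoints (mm) -> turn about tool x, tilt error, then shift in tool cm
import sys
from h import *
s=sense();p=np.array(s["ee_pos"])*1000;M=R.from_quat(s["orientation"]).as_matrix()
yaw=np.degrees(np.arctan2(M[1,1],M[0,1]))
print("t",round(s["time_s"],2),"p",p.round(1),"yaw",yaw.round(2),"toolx",M[:,0].round(3),"F",np.round(s["ft_force"],1),"w",round(s["grip_width"],4))
for a in sys.argv[1:]:
    v=list(map(float,a.split(",")));t=np.array(v[:3]);ny=v[3] if len(v)>3 else yaw
    f=np.radians(ny);d=(t-p)/10
    sh=[-d[2],d[0]*np.cos(f)+d[1]*np.sin(f),d[0]*np.sin(f)-d[1]*np.cos(f)]
    print(a,"turn x",np.radians(yaw-ny).round(3),"then shift",np.round(sh,2),"len",np.linalg.norm(sh).round(1))
    p=t;yaw=ny
E
python3 go.py 509.5,-71.5,258,-6.6 509.5,-71.5,127
```

```text
t 2.87 p [261.4 567.7 257.8] yaw 7.62 toolx [-0.  0. -1.] F [ 0.6 -0.6 -1.3] w 0.0885
509.5,-71.5,258,-6.6 turn x 0.248 then shift [-2.000e-02  3.199e+01  6.065e+01] len 68.6
509.5,-71.5,127 turn x 0.0 then shift [13.1  0.  -0. ] len 13.1
```

{"method": "servo_tool", "body": {"moves": [[[0,0,0,0.124,0,0],[0,0,0,0.124,0,0],[0,1.78,3.37,0,0,0],[0,1.78,3.37,0,0,0],[0,1.78,3.37,0,0,0],[0,1.78,3.37,0,0,0],[0,1.78,3.37,0,0,0],[0,1.78,3.37,0,0,0]]]}}

```text
time_s: 3.53
ee_pos: [0.346, 0.3536, 0.2579]
orientation: [0.527, 0.472, -0.526, 0.472]
ft_force: [1.1, 0.1, -0.1]
grip_width: 0.0881
```

{"method": "servo_tool", "body": {"moves": [[[0,1.78,3.37,0,0,0],[0,1.78,3.37,0,0,0],[0,1.78,3.37,0,0,0],[0,1.78,3.37,0,0,0],[0,1.78,3.37,0,0,0],[0,1.78,3.37,0,0,0],[0,1.78,3.37,0,0,0],[0,1.78,3.37,0,0,0]]]}}

```text
time_s: 4.2
ee_pos: [0.4585, 0.0699, 0.2579]
orientation: [0.527, 0.472, -0.526, 0.472]
ft_force: [0.3, -0.2, -0.1]
grip_width: 0.088
```

{"method": "servo_tool", "body": {"moves": [[[0,1.78,3.37,0,0,0],[0,1.78,3.37,0,0,0],[0,1.74,3.3,0,0,0],[0,0,0,0,0,0],[0,0,0,0,0,0],[0,0,0,0,0,0],[0,0,0,0,0,0],[0,0,0,0,0,0]]]}}

```text
time_s: 4.87
ee_pos: [0.4994, -0.0321, 0.2577]
orientation: [0.526, 0.473, -0.526, 0.473]
ft_force: [0.3, 0.1, 0.3]
grip_width: 0.088
```

```bash
python3 go.py 509.5,-71.5,200,-6.6 509.5,-71.5,127
```

```text
t 4.87 p [499.4 -32.1 257.7] yaw -6.06 toolx [-0.     0.001 -1.   ] F [0.3 0.1 0.3] w 0.088
509.5,-71.5,200,-6.6 turn x 0.009 then shift [5.77 1.46 3.8 ] len 7.1
509.5,-71.5,127 turn x 0.0 then shift [ 7.3  0.  -0. ] len 7.3
```

{"method": "servo_tool", "body": {"moves": [[[0,0.73,1.9,0.009,0,0],[0,0.73,1.9,0,0,0],[2.9,0,0,0,0,0],[2.9,0,0,0,0,0],[2.9,0,0,0,0,0],[2.4,0,0,0,0,0],[1.97,0,0,0,0,0],[0,0,0,0,0,0]]]}}

```text
time_s: 5.53
ee_pos: [0.5078, -0.0716, 0.124]
orientation: [-0.527, -0.472, 0.529, -0.469]
ft_force: [-0.8, -1.0, -0.2]
grip_width: 0.0884
```

```bash
python3 - <<'E'
from h import *
c=camera("side");im=c["image"];cv2.imwrite("pics/s1.png",cv2.resize(im[90:340,180:480],None,fx=2,fy=2))
E
python3 go.py 509.5,-71.5,127,-6.6
```

```text
t 5.58 p [508.7 -72.  125.7] yaw -6.63 toolx [-0.004  0.001 -1.   ] F [0.4 0.4 0.2] w 0.088
509.5,-71.5,127,-6.6 turn x -0.001 then shift [-0.13  0.07 -0.05] len 0.2
```

View pics/s1.png

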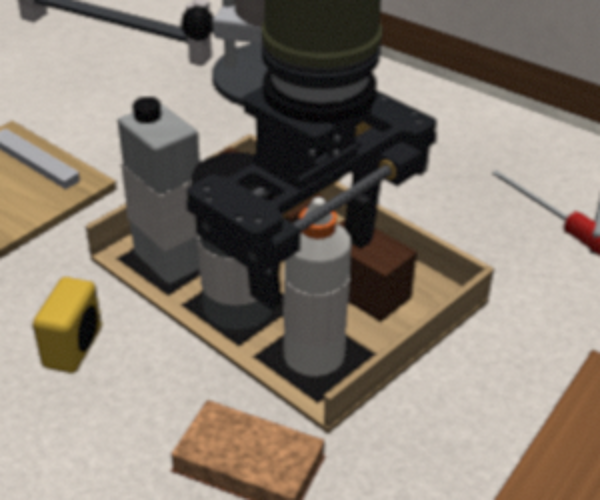

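The gripper straddles the glue bottle, with fingers at about (265,270) and (365,210) in the crop and the nozzle between the jaws. Closing now.

{"method": "servo_tool", "body": {"moves": [[[-0.1,0.05,-0.03,0,0,0],[0,0,0,0,0,0],[0,0,0,0,0,0],[0,0,0,0,0,0],[0,0,0,0,0,0],[0,0,0,0,0,0],[0,0,0,0,0,0],[0,0,0,0,0,0]]], "hand": 0}}

```text
time_s: 6.25
ee_pos: [0.5112, -0.0733, 0.1285]
orientation: [0.529, 0.469, -0.528, 0.47]
ft_force: [-0.1, -0.2, 4.5]
grip_width: 0.0491
```

```bash
python3 go.py 509.5,-71.5,217 619.6,-307.1,217 619.6,-307.1,133
```

```text
t 6.25 p [511.2 -73.3 128.5] yaw -6.76 toolx [ 0.002 -0.    -1.   ] F [-0.1 -0.2  4.5] w 0.0491
509.5,-71.5,217 turn x 0.0 then shift [-8.85 -0.19 -0.16] len 8.9
619.6,-307.1,217 turn x 0.0 then shift [-0.   13.71 22.1 ] len 26.0
619.6,-307.1,133 turn x 0.0 then shift [ 8.4  0.  -0. ] len 8.4
```

{"method": "servo_tool", "body": {"moves": [[[-1,0,0,0,0,0],[-2,0,0,0,0,0],[-2,0,0,0,0,0],[-2,0,0,0,0,0],[-1.9,0,0,0,0,0],[0,0.7,1.1,0,0,0],[0,1.4,2.3,0,0,0],[0,1.8,2.9,0,0,0]]]}}

```text
time_s: 6.92
ee_pos: [0.541, -0.139, 0.2165]
orientation: [-0.527, -0.472, 0.528, -0.47]
ft_force: [0.8, -0.0, -3.6]
grip_width: 0.049
```

{"method": "servo_tool", "body": {"moves": [[[0,1.8,2.9,0,0,0],[0,1.8,2.9,0,0,0],[0,1.8,2.9,0,0,0],[0,1.7,2.8,0,0,0],[0,1.4,2.3,0,0,0],[0,1.1,1.7,0,0,0],[0,0,0,0,0,0],[0,0,0,0,0,0]]]}}

```text
time_s: 7.58
ee_pos: [0.6173, -0.3076, 0.2149]
orientation: [-0.529, -0.47, 0.53, -0.468]
ft_force: [-0.6, 0.3, -3.4]
grip_width: 0.0491
```

```bash
python3 go.py 619.6,-307.1,217 619.6,-307.1,132
```

```text
t 7.58 p [ 617.3 -307.6  214.9] yaw -6.93 toolx [-0.003  0.    -1.   ] F [-0.6  0.3 -3.4] w 0.0491
619.6,-307.1,217 turn x 0.0 then shift [-0.21  0.22 -0.08] len 0.3
619.6,-307.1,132 turn x 0.0 then shift [ 8.5  0.  -0. ] len 8.5
```

{"method": "servo_tool", "body": {"moves": [[[2,0.2,0,0,0,0],[2,0,0,0,0,0],[2,0,0,0,0,0],[1,0,0,0,0,0],[0.7,0,0,0,0,0],[0.3,0,0,0,0,0],[0,0,0,0,0,0],[0,0,0,0,0,0]]]}}

```text
time_s: 8.25
ee_pos: [0.6214, -0.3059, 0.1379]
orientation: [0.529, 0.469, -0.528, 0.47]
ft_force: [-0.6, -0.0, -2.9]
grip_width: 0.0491
```

{"method": "servo_tool", "body": {"moves": [[[0.15,0,0,0,0,0],[0,0,0,0,0,0],[0.1,0,0,0,0,0],[0,0,0,0,0,0],[0.1,0,0,0,0,0],[0,0,0,0,0,0],[0,0,0,0,0,0],[0,0,0,0,0,0]]]}}

```text
time_s: 8.92
ee_pos: [0.6209, -0.3058, 0.1335]
orientation: [0.529, 0.47, -0.529, 0.47]
ft_force: [0.1, 0.3, -3.6]
grip_width: 0.0492
```

{"method": "servo_tool", "body": {"moves": [[[0.05,0,0,0,0,0],[0,0,0,0,0,0],[0.05,0,0,0,0,0],[0,0,0,0,0,0],[0,0,0,0,0,0],[0,0,0,0,0,0],[0,0,0,0,0,0],[0,0,0,0,0,0]]]}}

```text
time_s: 9.58
ee_pos: [0.6209, -0.3058, 0.1326]
orientation: [0.529, 0.47, -0.529, 0.47]
ft_force: [-0.3, 0.8, -0.8]
grip_width: 0.049
```

{"method": "servo_tool", "body": {"moves": [[[0.03,0,0,0,0,0],[0,0,0,0,0,0],[0,0,0,0,0,0],[0,0,0,0,0,0],[0,0,0,0,0,0],[0,0,0,0,0,0],[-1,0,0,0,0,0],[-2,0,0,0,0,0]]], "hand": 1}}

```text
time_s: 10.25
ee_pos: [0.6192, -0.3049, 0.1605]
orientation: [-0.528, -0.471, 0.529, -0.468]
ft_force: [-0.2, 0.2, 0.1]
grip_width: 0.0879
```

{"method": "servo_tool", "body": {"moves": [[[-3,0,0,0,0,0],[-3,0,0,0,0,0],[0,-1.3,-3.3,0,0,0],[0,-1.3,-3.3,0,0,0],[0,-1.3,-3.3,0,0,0],[0,-1.3,-3.3,0,0,0],[0,-1.3,-3.3,0,0,0],[0,-1.3,-3.3,0,0,0]]]}}

```text
time_s: 10.92
ee_pos: [0.5663, -0.0986, 0.2232]
orientation: [0.529, 0.469, -0.528, 0.47]
ft_force: [0.4, 0.3, 0.1]
grip_width: 0.0884
```

```bash
python3 go.py 518.2,16.2,220,-6.6 518.2,16.2,137
```

```text
t 10.92 p [566.3 -98.6 223.2] yaw -6.78 toolx [ 0.001  0.    -1.   ] F [0.4 0.3 0.1] w 0.0884
518.2,16.2,220,-6.6 turn x -0.003 then shift [  0.32  -6.1  -10.85] len 12.5
518.2,16.2,137 turn x 0.0 then shift [ 8.3  0.  -0. ] len 8.3
```

{"method": "servo_tool", "body": {"moves": [[[0,-1.5,-2.7,0,0,0],[0,-1.5,-2.7,0,0,0],[0,-1.5,-2.7,0,0,0],[0,-1.4,-2.5,0,0,0],[0,0,0,0,0,0],[0,0,0,0,0,0],[2,0,0,0,0,0],[2,0,0,0,0,0]]]}}

```text
time_s: 11.58
ee_pos: [0.5226, 0.0108, 0.1833]
orientation: [0.53, 0.468, -0.528, 0.471]
ft_force: [-1.2, -0.2, -0.4]
grip_width: 0.0882
```

```bash
python3 go.py 518.2,16.2,137,-6.6
```

```text
t 11.58 p [522.6  10.8 183.3] yaw -6.86 toolx [ 0.005 -0.001 -1.   ] F [-1.2 -0.2 -0.4] w 0.0882
518.2,16.2,137,-6.6 turn x -0.005 then shift [ 4.63 -0.5  -0.49] len 4.7
```

{"method": "servo_tool", "body": {"moves": [[[0,-0.3,-0.4,0,0,0],[1.5,0,0,0,0,0],[1.5,0,0,0,0,0],[1,0,0,0,0,0],[0.5,0,0,0,0,0],[0,0,0,0,0,0],[0,0,0,0,0,0],[0,0,0,0,0,0]]]}}

```text
time_s: 12.25
ee_pos: [0.5186, 0.0164, 0.138]
orientation: [0.529, 0.469, -0.528, 0.47]
ft_force: [0.3, -0.0, 0.2]
grip_width: 0.088
```

```bash
python3 go.py 518.2,16.2,137,-6.6
```

```text
t 12.25 p [518.6  16.4 138. ] yaw -6.78 toolx [ 0.001  0.    -1.   ] F [ 0.3 -0.   0.2] w 0.088
518.2,16.2,137,-6.6 turn x -0.003 then shift [ 0.1  -0.04  0.03] len 0.1
```

{"method": "servo_tool", "body": {"moves": [[[0,0,0,0,0,0],[0,0,0,0,0,0],[0,0,0,0,0,0],[0,0,0,0,0,0],[0,0,0,0,0,0],[0,0,0,0,0,0],[-1,0,0,0,0,0],[-2,0,0,0,0,0]]], "hand": 0}}

```text
time_s: 12.92
ee_pos: [0.5158, 0.0165, 0.1659]
orientation: [-0.527, -0.471, 0.53, -0.468]
ft_force: [0.3, 0.8, -1.9]
grip_width: 0.0653
```

{"method": "servo_tool", "body": {"moves": [[[-2,0,0,0,0,0],[-2,0,0,0,0,0],[-2,0,0,0,0,0],[0,0.3,1.5,0,0,0],[0,0.4,2.8,0,0,0],[0,0.4,3.3,0,0,0],[0,0.4,3.3,0,0,0],[0,0.4,3.3,0,0,0]]]}}

```text
time_s: 13.58
ee_pos: [0.5191, -0.1278, 0.2273]
orientation: [-0.528, -0.47, 0.529, -0.469]
ft_force: [-0.2, -0.4, -3.2]
grip_width: 0.065
```

{"method": "servo_tool", "body": {"moves": [[[0,0.4,3.3,0,0,0],[0,0.4,3.3,0,0,0],[0,0.4,3.3,0,0,0],[0,0.4,3.3,0,0,0],[0,0.4,2.5,0,0,0],[0,0.4,1.7,0,0,0],[0,0,0,0,0,0],[0,0,0,0,0,0]]]}}

```text
time_s: 14.25
ee_pos: [0.5224, -0.303, 0.2269]
orientation: [-0.529, -0.47, 0.529, -0.468]
ft_force: [-0.5, 0.7, -3.0]
grip_width: 0.065
```

```bash
python3 go.py 524.8,-312.7,227,-6.6 524.8,-312.7,143
```

```text
t 14.25 p [ 522.4 -303.   226.9] yaw -6.9 toolx [-0.002  0.001 -1.   ] F [-0.5  0.7 -3. ] w 0.065
524.8,-312.7,227,-6.6 turn x -0.005 then shift [-0.01  0.35  0.94] len 1.0
524.8,-312.7,143 turn x 0.0 then shift [ 8.4  0.  -0. ] len 8.4
```

{"method": "servo_tool", "body": {"moves": [[[0,0.3,0.9,0,0,0],[2,0,0,0,0,0],[2,0,0,0,0,0],[2,0,0,0,0,0],[1.2,0,0,0,0,0],[0.7,0,0,0,0,0],[0.3,0,0,0,0,0],[0,0,0,0,0,0]]]}}

```text
time_s: 14.92
ee_pos: [0.5257, -0.3113, 0.145]
orientation: [0.528, 0.47, -0.528, 0.47]
ft_force: [-0.3, 0.5, -3.1]
grip_width: 0.0655
```

{"method": "servo_tool", "body": {"moves": [[[0.1,0,0,0,0,0],[0,0,0,0,0,0],[0.05,0,0,0,0,0],[0,0,0,0,0,0],[0.05,0,0,0,0,0],[0,0,0,0,0,0],[0,0,0,0,0,0],[0,0,0,0,0,0]]]}}

```text
time_s: 15.58
ee_pos: [0.5255, -0.3116, 0.1432]
orientation: [0.529, 0.47, -0.529, 0.47]
ft_force: [-0.9, 0.3, -2.9]
grip_width: 0.0649
```

{"method": "servo_tool", "body": {"moves": [[[0.05,0,0,0,0,0],[0,0,0,0,0,0],[0.05,0,0,0,0,0],[0,0,0,0,0,0],[0,0,0,0,0,0],[0,0,0,0,0,0],[0,0,0,0,0,0],[0,0,0,0,0,0]]]}}

```text
time_s: 16.25
ee_pos: [0.5255, -0.3116, 0.1422]
orientation: [0.529, 0.47, -0.529, 0.47]
ft_force: [-0.5, -0.4, -2.7]
grip_width: 0.0651
```

{"method": "servo_tool", "body": {"moves": [[[0.05,0,0,0,0,0],[0.03,0,0,0,0,0],[0,0,0,0,0,0],[0,0,0,0,0,0],[0,0,0,0,0,0],[0,0,0,0,0,0],[0,0,0,0,0,0],[0,0,0,0,0,0]]]}}

```text
time_s: 16.92
ee_pos: [0.5256, -0.3117, 0.1416]
orientation: [0.529, 0.47, -0.529, 0.47]
ft_force: [-0.7, -0.1, 0.8]
grip_width: 0.0649
```

{"method": "servo_tool", "body": {"moves": [[[0,0,0,0,0,0],[0,0,0,0,0,0],[0,0,0,0,0,0],[0,0,0,0,0,0],[0,0,0,0,0,0],[-1,0,0,0,0,0],[-2,0,0,0,0,0],[-2.5,0,0,0,0,0]]], "hand": 1}}

```text
time_s: 17.58
ee_pos: [0.5246, -0.3111, 0.1962]
orientation: [-0.528, -0.471, 0.529, -0.469]
ft_force: [0.6, 0.4, -0.0]
grip_width: 0.0883
```

{"method": "servo_tool", "body": {"moves": [[[-2.5,0,0,0,0,0],[0,0,0,0.12,0,0],[0,-0.8,-3.5,0,0,0],[0,-0.8,-3.5,0,0,0],[0,-0.8,-3.5,0,0,0],[0,-0.8,-3.5,0,0,0],[0,-0.8,-3.5,0,0,0],[0,-0.8,-3.5,0,0,0]]]}}

```text
time_s: 18.25
ee_pos: [0.5284, -0.0946, 0.2223]
orientation: [0.556, 0.437, -0.556, 0.437]
ft_force: [0.5, 1.5, -0.4]
grip_width: 0.0884
```

```bash
python3 go.py 528.9,105,222,-13.7 528.9,105,127
```

```text
t 18.25 p [528.4 -94.6 222.3] yaw -13.65 toolx [ 0.001  0.    -1.   ] F [ 0.5  1.5 -0.4] w 0.0884
528.9,105,222,-13.7 turn x 0.001 then shift [  0.03  -4.67 -19.4 ] len 20.0
528.9,105,127 turn x 0.0 then shift [ 9.5  0.  -0. ] len 9.5
```

{"method": "servo_tool", "body": {"moves": [[[0,-0.8,-3.4,0,0,0],[0,-0.8,-3.4,0,0,0],[0,-0.8,-3.4,0,0,0],[0,-0.8,-3.4,0,0,0],[0,-0.7,-2.8,0,0,0],[0,-0.6,-2.3,0,0,0],[0,0,0,0,0,0],[0,0,0,0,0,0]]]}}

```text
time_s: 18.92
ee_pos: [0.5287, 0.0979, 0.222]
orientation: [0.555, 0.438, -0.555, 0.438]
ft_force: [-0.1, -1.0, 0.2]
grip_width: 0.088
```

```bash
python3 go.py 528.9,105,127,-13.7
```

```text
t 18.92 p [528.7  97.9 222. ] yaw -13.43 toolx [ 0.001  0.001 -1.   ] F [-0.1 -1.   0.2] w 0.088
528.9,105,127,-13.7 turn x 0.005 then shift [ 9.5  -0.15 -0.69] len 9.5
```

{"method": "servo_tool", "body": {"moves": [[[0,-0.15,-0.65,0.004,0,0],[2.2,0,0,0,0,0],[2.5,0,0,0,0,0],[2.5,0,0,0,0,0],[1.5,0,0,0,0,0],[0.6,0,0,0,0,0],[0,0,0,0,0,0],[0,0,0,0,0,0]]]}}

```text
time_s: 19.58
ee_pos: [0.5293, 0.102, 0.1289]
orientation: [0.557, 0.435, -0.557, 0.436]
ft_force: [0.2, -0.3, 0.4]
grip_width: 0.088
```

```bash
python3 go.py 528.9,105,127,-13.7
```

```text
t 19.58 p [529.3 102.  128.9] yaw -13.96 toolx [ 0.001 -0.    -1.   ] F [ 0.2 -0.3  0.4] w 0.088
528.9,105,127,-13.7 turn x -0.004 then shift [ 0.19 -0.11 -0.28] len 0.4
```

{"method": "servo_tool", "body": {"moves": [[[0.1,-0.1,-0.25,0,0,0],[0,0,0,0,0,0],[0,0,0,0,0,0],[0,0,0,0,0,0],[0,0,0,0,0,0],[0,0,0,0,0,0],[0,0,0,0,0,0],[0,0,0,0,0,0]]], "hand": 0}}

```text
time_s: 20.25
ee_pos: [0.5287, 0.1055, 0.1275]
orientation: [0.557, 0.436, -0.556, 0.436]
ft_force: [0.0, 0.0, 0.5]
grip_width: 0.0439
```

```bash
python3 go.py 528.9,105,217 430,-318.3,217 430,-318.3,133
```

```text
t 20.25 p [528.7 105.5 127.5] yaw -13.87 toolx [ 0.001  0.    -1.   ] F [0.  0.  0.5] w 0.0439
528.9,105,217 turn x 0.0 then shift [-8.95  0.03  0.04] len 8.9
430,-318.3,217 turn x 0.0 then shift [-0.    0.54 43.47] len 43.5
430,-318.3,133 turn x 0.0 then shift [ 8.4  0.  -0. ] len 8.4
```

{"method": "servo_tool", "body": {"moves": [[[-1,0,0,0,0,0],[-2,0,0,0,0,0],[-2,0,0,0,0,0],[-2,0,0,0,0,0],[-2,0,0,0,0,0],[0,0,1.5,0,0,0],[0,0,2.7,0,0,0],[0,0,3.4,0,0,0]]]}}

```text
time_s: 20.92
ee_pos: [0.5101, 0.0336, 0.2179]
orientation: [0.556, 0.438, -0.555, 0.437]
ft_force: [0.5, -0.1, -4.6]
grip_width: 0.0438
```

{"method": "servo_tool", "body": {"moves": [[[0,0.1,3.5,0,0,0],[0,0.1,3.5,0,0,0],[0,0,3.5,0,0,0],[0,0.1,3.5,0,0,0],[0,0,3.5,0,0,0],[0,0.1,3.5,0,0,0],[0,0,3.5,0,0,0],[0,0.1,3.5,0,0,0]]]}}

```text
time_s: 21.58
ee_pos: [0.4464, -0.2426, 0.2175]
orientation: [-0.556, -0.437, 0.557, -0.435]
ft_force: [1.2, -0.2, -3.7]
grip_width: 0.0436
```

{"method": "servo_tool", "body": {"moves": [[[0,0,3,0,0,0],[0,0,2.6,0,0,0],[0,0,1.8,0,0,0],[0,0,0.5,0,0,0],[0,0,0,0,0,0],[0,0,0,0,0,0],[0,0,0,0,0,0],[0,0,0,0,0,0]]]}}

```text
time_s: 22.25
ee_pos: [0.4297, -0.3161, 0.2174]
orientation: [0.556, 0.437, -0.556, 0.436]
ft_force: [0.0, 0.4, -2.7]
grip_width: 0.0437
```

```bash
python3 go.py 430,-318.3,217,-13.7 430,-318.3,132
```

```text
t 22.25 p [ 429.7 -316.1  217.4] yaw -13.7 toolx [-0.     0.001 -1.   ] F [ 0.   0.4 -2.7] w 0.0437
430,-318.3,217,-13.7 turn x 0.0 then shift [0.04 0.08 0.2 ] len 0.2
430,-318.3,132 turn x 0.0 then shift [ 8.5  0.  -0. ] len 8.5
```

{"method": "servo_tool", "body": {"moves": [[[2,0,0.2,0,0,0],[2,0,0,0,0,0],[2,0,0,0,0,0],[1.2,0,0,0,0,0],[0.7,0,0,0,0,0],[0.4,0,0,0,0,0],[0,0,0,0,0,0],[0,0,0,0,0,0]]]}}

```text
time_s: 22.92
ee_pos: [0.4291, -0.3199, 0.1349]
orientation: [0.557, 0.436, -0.556, 0.436]
ft_force: [-1.1, -0.3, -5.1]
grip_width: 0.0438
```

{"method": "servo_tool", "body": {"moves": [[[0.05,0,0,0,0,0],[0,0,0,0,0,0],[0.05,0,0,0,0,0],[0,0,0,0,0,0],[0.05,0,0,0,0,0],[0,0,0,0,0,0],[0,0,0,0,0,0],[0,0,0,0,0,0]]]}}

```text
time_s: 23.58
ee_pos: [0.4286, -0.32, 0.1329]
orientation: [0.557, 0.436, -0.557, 0.436]
ft_force: [0.3, 0.4, -3.5]
grip_width: 0.044
```

{"method": "servo_tool", "body": {"moves": [[[0.05,0,0,0,0,0],[0,0,0,0,0,0],[0.05,0,0,0,0,0],[0,0,0,0,0,0],[0,0,0,0,0,0],[0,0,0,0,0,0],[0,0,0,0,0,0],[0,0,0,0,0,0]]]}}

```text
time_s: 24.25
ee_pos: [0.4286, -0.32, 0.1319]
orientation: [0.557, 0.436, -0.557, 0.436]
ft_force: [0.5, 0.3, -3.1]
grip_width: 0.0441
```

{"method": "servo_tool", "body": {"moves": [[[0.05,0,0,0,0,0],[0,0,0,0,0,0],[0.03,0,0,0,0,0],[0,0,0,0,0,0],[0,0,0,0,0,0],[0,0,0,0,0,0],[0,0,0,0,0,0],[0,0,0,0,0,0]]]}}

```text
time_s: 24.92
ee_pos: [0.4286, -0.32, 0.1315]
orientation: [0.557, 0.436, -0.557, 0.436]
ft_force: [-0.5, 1.2, 5.4]
grip_width: 0.0436
```

{"method": "servo_tool", "body": {"moves": [[[0,0,0,0,0,0],[0,0,0,0,0,0],[0,0,0,0,0,0],[0,0,0,0,0,0],[0,0,0,0,0,0],[-1,0,0,0,0,0],[-2,0,0,0,0,0],[-3,0,0,0,0,0]]], "hand": 0.7}}

```text
time_s: 25.58
ee_pos: [0.4273, -0.3191, 0.1905]
orientation: [-0.556, -0.438, 0.557, -0.434]
ft_force: [0.3, 0.1, 0.8]
grip_width: 0.0617
```

{"method": "servo_tool", "body": {"moves": [[[-3,0,0,0,0,0],[0,0,0,-0.12,0,0],[0,0,-3.5,-0.03,0,0],[0,0,-3.5,0,0,0],[0,0,-3.5,0,0,0],[0,0,-3.5,0,0,0],[0,0,-3.5,0,0,0],[0,0,-3.5,0,0,0]]]}}

```text
time_s: 26.25
ee_pos: [0.4489, -0.1095, 0.2218]
orientation: [0.523, 0.476, -0.522, 0.477]
ft_force: [0.1, 0.1, 0.6]
grip_width: 0.0616
```

```bash
python3 go.py 617.5,69.5,222,-4.8 617.5,69.5,50 && python3 - <<'E'
from h import *
c=camera("top");P=cloud(c);cv2.imwrite("pics/t2.png",c["image"])
for t in("glue_bottle","oil_tin","screw_tub","long_block"):
    for l in silhouettes(t,"top")[:1]: print(t,round(l["score"],2),top(P,l["pixels"],*Z[t]))
m=(P[...,2]>.05)&(P[...,2]<.075)&(P[...,1]>0)&(P[...,1]<.14)&(P[...,0]>.57)&(P[...,0]<.67);print(top(P,m,.05,.075))
E
```

```text
t 26.25 p [ 448.9 -109.5  221.8] yaw -5.3 toolx [ 0.001 -0.    -1.   ] F [0.1 0.1 0.6] w 0.0616
617.5,69.5,222,-4.8 turn x -0.009 then shift [ -0.02  15.3  -19.25] len 24.6
617.5,69.5,50 turn x 0.0 then shift [17.2  0.  -0. ] len 17.2
glue_bottle 0.83 (895, array([ 619.8, -301. ]), array([47.5, 48.5]), 48.7, 138.6)
oil_tin 0.5 (372, array([ 619.4, -302.3]), array([46.7, 47.3]), 45.0, 140.4)
screw_tub 0.57 None
long_block 0.61 (1551, array([616.3,  71.2]), array([119.9,  45.3]), 85.1, 63.3)
(1617, array([616.4,  71.3]), array([120.1,  45.4]), 85.3, 63.3)
```

View pics/t2.png

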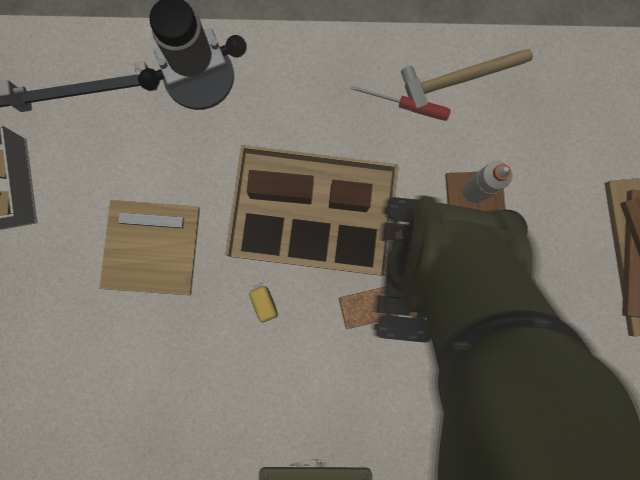

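The top view shows the pads empty and the glue bottle standing on the side board at about (490,180). The arm hides the tub and tin. The long block is still in its place.

{"method": "servo_tool", "body": {"moves": [[[0,2.2,-2.7,-0.008,0,0],[0,2.2,-2.7,0,0,0],[0,2.2,-2.7,0,0,0],[0,2.2,-2.7,0,0,0],[0,2.2,-2.7,0,0,0],[0,2.1,-2.7,0,0,0],[0,1.5,-2,0,0,0],[0,0.6,-0.9,0,0,0]]]}}

```text
time_s: 27.17
ee_pos: [0.6191, 0.068, 0.2212]
orientation: [0.521, 0.479, -0.519, 0.479]
ft_force: [0.5, 0.8, -0.1]
grip_width: 0.0617
```

{"method": "servo_tool", "body": {"moves": [[[2,0,0,0,0,0],[2.2,0,0,0,0,0],[2.2,0,0,0,0,0],[2,0,0,0,0,0],[1,0,0,0,0,0],[0.5,0,0,0,0,0],[0,0,0,0,0,0],[0,0,0,0,0,0]]]}}

```text
time_s: 27.83
ee_pos: [0.617, 0.0655, 0.1229]
orientation: [0.521, 0.478, -0.521, 0.479]
ft_force: [0.2, 0.2, 0.4]
grip_width: 0.0615
```

```bash
python3 go.py 617.3,69.8,50,-4.9 && python3 - <<'E'
from h import *
c=camera("top");P=cloud(c);cv2.imwrite("pics/t3.png",c["image"])
m=np.zeros((480,640),bool);m[150:340,425:540]=1
for a,b in((.13,.16),(.145,.175),(.16,.18)):
  for x0,x1 in((.35,.475),(.475,.575),(.575,.68)):
    print(a,x0,top(P,m&(P[...,0]>x0)&(P[...,0]<x1),a,b))
E
```

```text
t 27.83 p [617.   65.5 122.9] yaw -4.88 toolx [ 0.001 -0.    -1.   ] F [0.2 0.2 0.4] w 0.0615
617.3,69.8,50,-4.9 turn x 0.0 then shift [ 7.29 -0.01 -0.43] len 7.3
0.13 0.35 (886, array([ 427.8, -317.4]), array([61.5, 44.7]), 75.4, 157.7)
0.13 0.475 (1362, array([ 524.2, -310.3]), array([65.6, 64.1]), 87.9, 152.2)
0.13 0.575 (556, array([ 619.6, -302. ]), array([48.6, 47.4]), 36.9, 141.0)
0.145 0.35 (1072, array([ 427.8, -317.4]), array([61.5, 44.7]), 75.4, 158.7)
0.145 0.475 (1250, array([ 524.7, -310.3]), array([63.7, 65.5]), 0.8, 152.4)
0.145 0.575 (276, array([ 619.9, -302.6]), array([29.4, 28.9]), 30.8, 158.1)
0.16 0.35 (297, array([ 426.7, -315.8]), array([57.7, 38.8]), 77.6, 169.8)
0.16 0.475 None
0.16 0.575 (107, array([ 619.5, -304.2]), array([21.2, 18.6]), 62.5, 165.9)
```

View pics/t3.png

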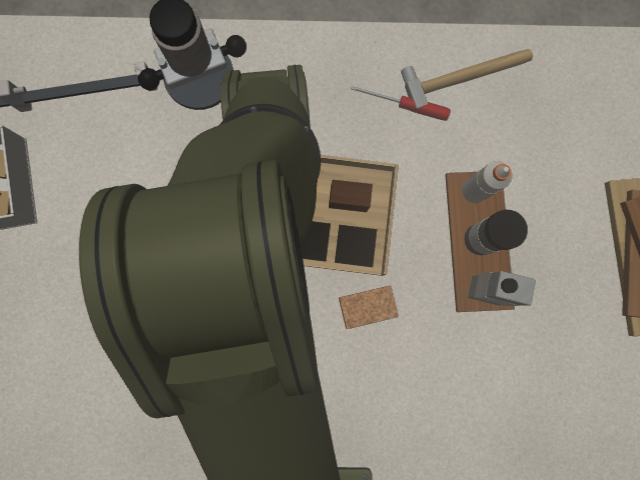

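All three containers stand on the side board, with tops at about (500,172), (505,229) and (508,287). Next I grasp the long block.

{"method": "servo_tool", "body": {"moves": [[[0.8,0,-0.4,0,0,0],[1.5,0,0,0,0,0],[1.5,0,0,0,0,0],[1.5,0,0,0,0,0],[1.2,0,0,0,0,0],[0.6,0,0,0,0,0],[0.1,0,0,0,0,0],[0,0,0,0,0,0]]]}}

```text
time_s: 28.55
ee_pos: [0.617, 0.0705, 0.0501]
orientation: [0.521, 0.479, -0.521, 0.479]
ft_force: [0.2, -0.1, -0.2]
grip_width: 0.0615
```

```bash
python3 go.py 617.3,69.8,50,-4.9
```

```text
t 28.55 p [617.   70.5  50.1] yaw -4.81 toolx [ 0.  0. -1.] F [ 0.2 -0.1 -0.2] w 0.0615
617.3,69.8,50,-4.9 turn x 0.002 then shift [0.01 0.04 0.06] len 0.1
```

{"method": "servo_tool", "body": {"moves": [[[0,0,0,0,0,0],[0,0,0,0,0,0],[0,0,0,0,0,0],[0,0,0,0,0,0],[0,0,0,0,0,0],[0,0,0,0,0,0],[-1,0,0,0,0,0],[-2,0,0,0,0,0]]], "hand": 0}}

```text
time_s: 29.22
ee_pos: [0.6143, 0.0702, 0.0783]
orientation: [-0.519, -0.48, 0.522, -0.477]
ft_force: [0.1, 0.1, -2.1]
grip_width: 0.0439
```

{"method": "servo_tool", "body": {"moves": [[[-2.5,0,0,0,0,0],[-2.5,0,0,0,0,0],[-1,0,0,-0.023,0,0],[0,-0.9,-1.8,0,0,0],[0,-1.5,-3,0,0,0],[0,-1.5,-3,0,0,0],[0,-1.5,-3,0,0,0],[0,-1.5,-3,0,0,0]]]}}

```text
time_s: 29.88
ee_pos: [0.5549, 0.2134, 0.1395]
orientation: [-0.514, -0.485, 0.515, -0.484]
ft_force: [0.6, 0.3, -2.4]
grip_width: 0.0437
```

{"method": "servo_tool", "body": {"moves": [[[0,-1.5,-3,0,0,0],[0,-1.5,-3,0,0,0],[0,-1.2,-2.4,0,0,0],[0,-0.9,-1.8,0,0,0],[0,0,0,0,0,0],[0,0,0,0,0,0],[0,0,0,0,0,0],[0,0,0,0,0,0]]]}}

```text
time_s: 30.55
ee_pos: [0.5124, 0.3152, 0.1399]
orientation: [-0.515, -0.484, 0.516, -0.484]
ft_force: [-0.0, -0.5, -4.2]
grip_width: 0.044
```

```bash
python3 go.py 512,317.2,140,-3.55 512,317.2,55
```

```text
t 30.55 p [512.4 315.2 139.9] yaw -3.61 toolx [-0.    -0.002 -1.   ] F [-0.  -0.5 -4.2] w 0.044
512,317.2,140,-3.55 turn x -0.001 then shift [-0.01 -0.05 -0.2 ] len 0.2
512,317.2,55 turn x 0.0 then shift [ 8.5  0.  -0. ] len 8.5
```

{"method": "servo_tool", "body": {"moves": [[[2,0,-0.1,0,0,0],[2,0,0,0,0,0],[2,0,0,0,0,0],[1.2,0,0,0,0,0],[0.6,0,0,0,0,0],[0.4,0,0,0,0,0],[0,0,0,0,0,0],[0,0,0,0,0,0]]]}}

```text
time_s: 31.22
ee_pos: [0.5125, 0.3183, 0.0588]
orientation: [0.516, 0.484, -0.515, 0.485]
ft_force: [0.1, 0.7, -2.6]
grip_width: 0.0439
```

```bash
python3 go.py 512,317.2,55,-3.55; python3 - <<'E'
from h import *
for n in("top","side"):
    c=camera(n);P=cloud(c)
    C=np.array([.504,.3177]);a=np.radians(-3.55)
    q=(P[...,:2]-C);lx=q[...,0]*np.cos(a)+q[...,1]*np.sin(a);ly=-q[...,0]*np.sin(a)+q[...,1]*np.cos(a)
    z=P[...,2]
    f=(lx>.03)&(lx<.075)&(abs(ly)<.075)
    print(n,"fence",top(P,f,.019,.03),"block",top(P,(abs(lx)<.05)&(abs(ly)<.08),.058,.078))
    cv2.imwrite(f"pics/{n}4.png",c["image"])
E
```

```text
t 31.22 p [512.5 318.3  58.8] yaw -3.51 toolx [ 0.001  0.001 -1.   ] F [ 0.1  0.7 -2.6] w 0.0439
512,317.2,55,-3.55 turn x 0.001 then shift [ 0.38 -0.04  0.11] len 0.4
top fence (318, array([550.9, 283.9]), array([56.9, 20.2]), 86.5, 24.4) block (747, array([515.5, 287.8]), array([59.5, 57. ]), 86.7, 71.0)
side fence (113, array([557. , 270.8]), array([54. , 25.2]), 51.9, 23.4) block (891, array([511.5, 310.5]), array([ 75.5, 114.9]), 12.3, 70.2)
```

View pics/side4.png

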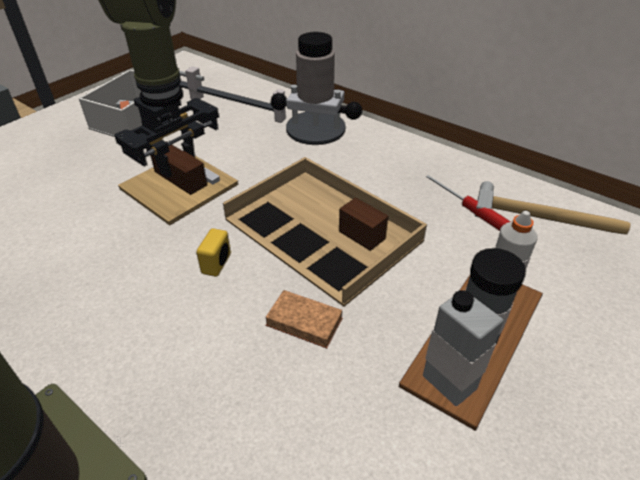

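The side view shows the block held over the routing board at about (180,168), just in front of the fence. All three containers stand on the side board. I'll lower it to contact, then slide it to the fence.

{"method": "servo_tool", "body": {"moves": [[[0.15,0,0.15,0,0,0],[0.1,0,0,0,0,0],[0.05,0,0,0,0,0],[0,0,0,0,0,0],[0.05,0,0,0,0,0],[0,0,0,0,0,0],[0,0,0,0,0,0],[0,0,0,0,0,0]]]}}

```text
time_s: 31.98
ee_pos: [0.5117, 0.3168, 0.0549]
orientation: [0.515, 0.485, -0.515, 0.485]
ft_force: [-1.1, -2.1, 2.3]
grip_width: 0.0439
```

{"method": "servo_tool", "body": {"moves": [[[0.05,0,0,0,0,0],[0,0,0,0,0,0],[0,0,0,0,0,0],[0.05,0,0,0,0,0],[0,0,0,0,0,0],[0,0,0,0,0,0],[0,0,0,0,0,0],[0,0,0,0,0,0]]]}}

```text
time_s: 32.65
ee_pos: [0.5117, 0.3168, 0.0549]
orientation: [0.515, 0.485, -0.515, 0.484]
ft_force: [-3.0, -1.0, 9.7]
grip_width: 0.0439
```

{"method": "servo_tool", "body": {"moves": [[[-0.08,0.1,0,0,0,0],[0,0.2,0,0,0,0],[0,0.2,0,0,0,0],[0,0.2,0,0,0,0],[0,0.1,0,0,0,0],[0,0,0,0,0,0],[0,0,0,0,0,0],[0,0,0,0,0,0]]]}}

```text
time_s: 33.32
ee_pos: [0.5136, 0.3168, 0.0551]
orientation: [-0.511, -0.488, 0.518, -0.483]
ft_force: [-13.4, -0.4, 18.6]
grip_width: 0.0438
```

{"method": "servo_tool", "body": {"moves": [[[0,0.05,0,0,0,0],[0,0,0,0,0,0],[0,0.05,0,0,0,0],[0,0,0,0,0,0],[0,0,0,0,0,0],[0,0,0,0,0,0],[0,0,0,0,0,0],[0,0,0,0,0,0]]]}}

```text
time_s: 33.98
ee_pos: [0.5137, 0.3168, 0.0551]
orientation: [-0.511, -0.488, 0.518, -0.482]
ft_force: [-15.3, -1.0, 19.1]
grip_width: 0.0436
```

{"method": "servo_tool", "body": {"moves": [[[-0.1,0,0,0,0,0],[0,0,0,0,0,0],[-0.1,0,0,0,0,0],[0,0,0,0,0,0],[0,0,0,0,0,0],[0,0,0,0,0,0],[0,0,0,0,0,0],[0,0,0,0,0,0]]]}}

```text
time_s: 34.65
ee_pos: [0.5208, 0.3161, 0.0563]
orientation: [-0.515, -0.484, 0.515, -0.485]
ft_force: [-0.5, 0.2, -2.4]
grip_width: 0.0434
```

```bash
python3 go.py 522,316.6,55,-3.55
```

```text
t 34.65 p [520.8 316.1  56.3] yaw -3.5 toolx [ 0. -0. -1.] F [-0.5  0.2 -2.4] w 0.0434
522,316.6,55,-3.55 turn x 0.001 then shift [ 0.13  0.12 -0.06] len 0.2
```

{"method": "servo_tool", "body": {"moves": [[[0.05,0.05,0,0,0,0],[0,0,0,0,0,0],[0,0.05,0,0,0,0],[0,0,0,0,0,0],[0,0.05,0,0,0,0],[0,0,0,0,0,0],[0,0.05,0,0,0,0],[0,0,0,0,0,0]]]}}

```text
time_s: 35.32
ee_pos: [0.5224, 0.3161, 0.0559]
orientation: [-0.515, -0.485, 0.515, -0.484]
ft_force: [-0.9, 0.6, -2.0]
grip_width: 0.0434
```

{"method": "servo_tool", "body": {"moves": [[[0,0.05,0,0,0,0],[0,0,0,0,0,0],[0,0.05,0,0,0,0],[0,0,0,0,0,0],[0,0,0,0,0,0],[0,0,0,0,0,0],[0,0,0,0,0,0],[0,0,0,0,0,0]]]}}

```text
time_s: 35.98
ee_pos: [0.5226, 0.3162, 0.0558]
orientation: [-0.514, -0.485, 0.516, -0.484]
ft_force: [-4.7, 1.1, -0.1]
grip_width: 0.044
```

{"method": "servo_tool", "body": {"moves": [[[0.05,0,0,0,0,0],[0,0,0,0,0,0],[0.05,0,0,0,0,0],[0,0,0,0,0,0],[0.02,0,0,0,0,0],[0,0,0,0,0,0],[0,0,0,0,0,0],[0,0,0,0,0,0]]]}}

```text
time_s: 36.65
ee_pos: [0.5225, 0.316, 0.055]
orientation: [-0.514, -0.485, 0.516, -0.484]
ft_force: [-6.4, 0.8, 3.3]
grip_width: 0.0438
```

{"method": "servo_tool", "body": {"moves": [[[0,0.05,0,0,0,0],[0,0,0,0,0,0],[0,0,0,0,0,0],[0,0,0,0,0,0],[0,0,0,0,0,0],[0,0,0,0,0,0],[0,0,0,0,0,0],[0,0,0,0,0,0]]]}}

```text
time_s: 37.32
ee_pos: [0.5226, 0.3161, 0.055]
orientation: [-0.514, -0.485, 0.516, -0.484]
ft_force: [-6.2, -0.1, 3.9]
grip_width: 0.0437
```

Down and flush. Release, lift, then retreat to clear the view.

{"method": "servo_tool", "body": {"moves": [[[0,0,0,0,0,0],[0,0,0,0,0,0],[0,0,0,0,0,0],[0,0,0,0,0,0],[0,0,0,0,0,0],[-1,0,0,0,0,0],[-2,0,0,0,0,0],[-3,0,0,0,0,0]]], "hand": 0.7}}

```text
time_s: 37.98
ee_pos: [0.5229, 0.3151, 0.1139]
orientation: [-0.514, -0.485, 0.516, -0.484]
ft_force: [-0.0, 0.3, -0.2]
grip_width: 0.0619
```

{"method": "servo_tool", "body": {"moves": [[[-3.5,0,0,0,0,0],[-3.5,0,0,0,0,0],[-3.5,0,0,0,0,0],[0,-0.5,3.5,0,0,0],[0,-0.5,3.5,0,0,0],[0,-0.5,3.5,0,0,0],[0,-0.5,3.5,0,0,0],[0,-0.5,3.5,0,0,0]]]}}

```text
time_s: 38.65
ee_pos: [0.4883, 0.1413, 0.2207]
orientation: [0.515, 0.484, -0.514, 0.485]
ft_force: [0.2, -0.5, -0.3]
grip_width: 0.0615
```

{"method": "servo_tool", "body": {"moves": [[[0,-0.5,3.5,0.1,0,0],[0,-0.5,3.5,0.08,0,0],[0,0,3.5,0,0,0],[0,0,3.5,0,0,0],[0,0,3.5,0,0,0],[0,0,0,0,0,0],[0,0,0,0,0,0],[0,0,0,0,0,0]]]}}

```text
time_s: 39.32
ee_pos: [0.4464, -0.0271, 0.2203]
orientation: [0.557, 0.436, -0.556, 0.436]
ft_force: [0.4, -0.6, 0.8]
grip_width: 0.0614
```

```bash
cat > chk.py <<'E'
from h import *
C=np.array([.504,.3177]);a=np.radians(-3.55)
def run(tag):
  for n in("top","side"):
    c=camera(n);P=cloud(c);cv2.imwrite(f"pics/{n}{tag}.png",c["image"])
    q=(P[...,:2]-C);lx=q[...,0]*np.cos(a)+q[...,1]*np.sin(a);ly=-q[...,0]*np.sin(a)+q[...,1]*np.cos(a)
    print(n,"fence",top(P,(lx>.045)&(lx<.075)&(abs(ly)<.075),.02,.03),"block",top(P,(abs(lx)<.06)&(abs(ly)<.08),.06,.078),
      "board",top(P,(abs(lx)<.1)&(abs(ly)<.1),.006,.017))
E
python3 -c "import chk;chk.run(5)"; python3 go.py 428.5,-319.5,222,-14 428.5,-319.5,132; python3 - <<'E'
from h import *
c=camera("top");P=cloud(c)
m=np.zeros((480,640),bool);m[150:340,425:540]=1
for x0,x1 in((.35,.475),(.475,.575),(.575,.68)): print(x0,top(P,m&(P[...,0]>x0)&(P[...,0]<x1),.13,.175))
E
```

```text
top fence (463, array([556.2, 315.8]), array([121. ,  14.3]), 86.4, 24.4) block (1664, array([521.1, 316.3]), array([120.8,  44.6]), 86.5, 67.3) board (5600, array([500.7, 313.8]), array([184. , 177.5]), 87.7, 12.4)
side fence (52, array([558.7, 265.5]), array([33.7, 14.8]), 58.3, 23.5) block (883, array([522.9, 315.3]), array([124.8,  46.3]), 86.5, 66.2) board (3032, array([505.2, 317.3]), array([175.2, 172.9]), 86.1, 11.5)
t 39.42 p [446.5 -26.1 220. ] yaw -13.66 toolx [ 0.001  0.001 -1.   ] F [-0.1  0.5 -0.4] w 0.0616
428.5,-319.5,222,-14 turn x 0.006 then shift [-0.2   5.35 28.91] len 29.4
428.5,-319.5,132 turn x 0.0 then shift [ 9.  0. -0.] len 9.0
0.35 (1179, array([ 428.1, -317.5]), array([61.4, 44.6]), 76.5, 158.3)
0.475 (1365, array([ 524.5, -310.8]), array([64. , 65.8]), 3.5, 152.2)
0.575 (658, array([ 619.6, -301.9]), array([48.7, 46.4]), 32.2, 143.2)
```

View pics/top5.png

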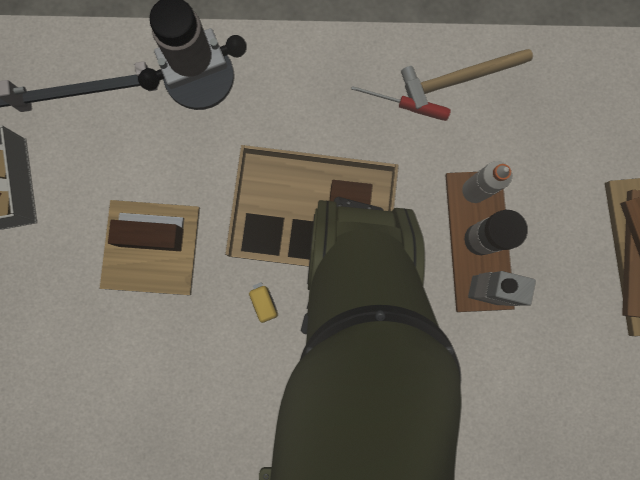

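The block lies flush against the fence: in the top camera's frame it is at local x 17.7, y -1.6 mm, and parallel. Now I return the tin.

{"method": "servo_tool", "body": {"moves": [[[0,0.6,3.2,0,0,0],[0,0.7,3.7,0,0,0],[0,0.7,3.7,0,0,0],[0,0.7,3.7,0,0,0],[0,0.7,3.7,0,0,0],[0,0.7,3.7,0,0,0],[0,0.65,3.7,0,0,0],[0,0.4,2.3,0,0,0]]]}}

```text
time_s: 40.13
ee_pos: [0.4298, -0.3124, 0.2198]
orientation: [-0.557, -0.435, 0.557, -0.437]
ft_force: [1.2, -0.5, -0.4]
grip_width: 0.0617
```

{"method": "servo_tool", "body": {"moves": [[[0,0.2,1.1,0,0,0],[0,0,0,0,0,0],[1,0,0,0,0,0],[1,0,0,0,0,0],[0,0,0,0,0,0],[0,0,0,0,0,0],[0,0,0,0,0,0],[0,0,0,0,0,0]]]}}

```text
time_s: 40.8
ee_pos: [0.4294, -0.3193, 0.1998]
orientation: [0.556, 0.437, -0.556, 0.437]
ft_force: [-0.5, -0.1, 0.4]
grip_width: 0.0616
```

```bash
python3 go.py 428.5,-319.8,131.5,-13.8
```

```text
t 40.8 p [ 429.4 -319.3  199.8] yaw -13.74 toolx [ 0.  0. -1.] F [-0.5 -0.1  0.4] w 0.0616
428.5,-319.8,131.5,-13.8 turn x 0.001 then shift [ 6.83 -0.08  0.07] len 6.8
```

{"method": "servo_tool", "body": {"moves": [[[1.5,-0.08,0.05,0,0,0],[1.8,0,0,0,0,0],[1.8,0,0,0,0,0],[1.2,0,0,0,0,0],[0.5,0,0,0,0,0],[0,0,0,0,0,0],[0,0,0,0,0,0],[0,0,0,0,0,0]]]}}

```text
time_s: 41.47
ee_pos: [0.4287, -0.3206, 0.1326]
orientation: [0.557, 0.436, -0.556, 0.437]
ft_force: [0.2, -0.5, -0.1]
grip_width: 0.0616
```

{"method": "servo_tool", "body": {"moves": [[[0,0,0,0,0,0],[0,0,0,0,0,0],[0,0,0,0,0,0],[0,0,0,0,0,0],[0,0,0,0,0,0],[0,0,0,0,0,0],[0,0,0,0,0,0],[0,0,0,0,0,0]]], "hand": 0}}

```text
time_s: 42.13
ee_pos: [0.4286, -0.3205, 0.1322]
orientation: [0.557, 0.436, -0.556, 0.437]
ft_force: [-0.2, 0.9, 5.9]
grip_width: 0.0439
```

```bash
python3 go.py 428.5,-319.8,222 528.7,105.4,222 528.7,105.4,127.5
```

```text
t 42.13 p [ 428.6 -320.5  132.2] yaw -13.81 toolx [ 0.001 -0.    -1.   ] F [-0.2  0.9  5.9] w 0.0439
428.5,-319.8,222 turn x 0.0 then shift [-8.98 -0.03 -0.06] len 9.0
528.7,105.4,222 turn x 0.0 then shift [ -0.    -0.42 -43.68] len 43.7
528.7,105.4,127.5 turn x 0.0 then shift [ 9.45  0.   -0.  ] len 9.4
```

{"method": "servo_tool", "body": {"moves": [[[-1,0,0,0,0,0],[-2,0,0,0,0,0],[-2,0,0,0,0,0],[-2,0,0,0,0,0],[-2,0,0,0,0,0],[0,0,-1.5,0,0,0],[0,0,-2.7,0,0,0],[0,0,-3.4,0,0,0]]]}}

```text
time_s: 42.8
ee_pos: [0.445, -0.2479, 0.222]
orientation: [-0.557, -0.435, 0.558, -0.435]
ft_force: [0.2, 0.3, -4.9]
grip_width: 0.044
```

{"method": "servo_tool", "body": {"moves": [[[0,-0.1,-3.5,0,0,0],[0,0,-3.5,0,0,0],[0,-0.1,-3.5,0,0,0],[0,0,-3.5,0,0,0],[0,-0.1,-3.5,0,0,0],[0,0,-3.5,0,0,0],[0,-0.1,-3.5,0,0,0],[0,0,-3.5,0,0,0]]]}}

```text
time_s: 43.47
ee_pos: [0.5082, 0.0281, 0.2215]
orientation: [-0.556, -0.437, 0.557, -0.436]
ft_force: [0.5, 0.3, -3.8]
grip_width: 0.0435
```

{"method": "servo_tool", "body": {"moves": [[[0,0,-3.1,0,0,0],[0,0,-2.6,0,0,0],[0,0,-1.8,0,0,0],[0,0,-0.5,0,0,0],[0,0,0,0,0,0],[0,0,0,0,0,0],[0,0,0,0,0,0],[0,0,0,0,0,0]]]}}

```text
time_s: 44.13
ee_pos: [0.5279, 0.102, 0.2217]
orientation: [-0.557, -0.435, 0.558, -0.436]
ft_force: [0.7, 0.6, -4.1]
grip_width: 0.0437
```

```bash
python3 go.py 528.7,105.4,222,-13.8 528.7,105.4,128
```

```text
t 44.13 p [527.9 102.  221.7] yaw -13.97 toolx [-0.001 -0.001 -1.   ] F [ 0.7  0.6 -4.1] w 0.0437
528.7,105.4,222,-13.8 turn x -0.003 then shift [-0.03 -0.01 -0.35] len 0.3
528.7,105.4,128 turn x 0.0 then shift [ 9.4  0.  -0. ] len 9.4
```

{"method": "servo_tool", "body": {"moves": [[[1.5,0,-0.3,0,0,0],[2,0,0,0,0,0],[2,0,0,0,0,0],[2,0,0,0,0,0],[1,0,0,0,0,0],[0.5,0,0,0,0,0],[0,0,0,0,0,0],[0,0,0,0,0,0]]]}}

```text
time_s: 44.8
ee_pos: [0.5296, 0.1066, 0.1323]
orientation: [0.557, 0.436, -0.556, 0.436]
ft_force: [-0.4, -0.2, -4.2]
grip_width: 0.0435
```

{"method": "servo_tool", "body": {"moves": [[[0.1,0,0,0,0,0],[0,0,0,0,0,0],[0.05,0,0,0,0,0],[0,0,0,0,0,0],[0.05,0,0,0,0,0],[0,0,0,0,0,0],[0,0,0,0,0,0],[0,0,0,0,0,0]]]}}

```text
time_s: 45.47
ee_pos: [0.529, 0.107, 0.1297]
orientation: [0.556, 0.436, -0.556, 0.436]
ft_force: [0.1, 0.2, -3.9]
grip_width: 0.0438
```

{"method": "servo_tool", "body": {"moves": [[[0.05,0,0.1,0,0,0],[0,0,0,0,0,0],[0.05,0,0,0,0,0],[0,0,0,0,0,0],[0.03,0,0,0,0,0],[0,0,0,0,0,0],[0,0,0,0,0,0],[0,0,0,0,0,0]]]}}

```text
time_s: 46.13
ee_pos: [0.5288, 0.1061, 0.1284]
orientation: [0.557, 0.436, -0.556, 0.436]
ft_force: [-0.7, 0.0, -3.7]
grip_width: 0.0437
```

{"method": "servo_tool", "body": {"moves": [[[0.03,0,0,0,0,0],[0,0,0,0,0,0],[0.03,0,0,0,0,0],[0,0,0,0,0,0],[0,0,0,0,0,0],[0,0,0,0,0,0],[0,0,0,0,0,0],[0,0,0,0,0,0]]]}}

```text
time_s: 46.8
ee_pos: [0.5289, 0.1061, 0.1282]
orientation: [0.557, 0.436, -0.556, 0.436]
ft_force: [-1.0, -0.5, 5.1]
grip_width: 0.0437
```

{"method": "servo_tool", "body": {"moves": [[[0,0,0,0,0,0],[0,0,0,0,0,0],[0,0,0,0,0,0],[0,0,0,0,0,0],[0,0,0,0,0,0],[-1,0,0,0,0,0],[-2,0,0,0,0,0],[-3,0,0,0,0,0]]], "hand": 1}}

```text
time_s: 47.47
ee_pos: [0.5273, 0.1058, 0.1872]
orientation: [-0.555, -0.437, 0.558, -0.436]
ft_force: [0.3, -0.3, 0.6]
grip_width: 0.0879
```

{"method": "servo_tool", "body": {"moves": [[[-3,0,0,0,0,0],[-1,0,0,-0.122,0,0],[0,0.5,3.7,0,0,0],[0,0.5,3.7,0,0,0],[0,0.5,3.7,0,0,0],[0,0.5,3.7,0,0,0],[0,0.5,3.7,0,0,0],[0,0.5,3.7,0,0,0]]]}}

```text
time_s: 48.13
ee_pos: [0.532, -0.1198, 0.2287]
orientation: [0.529, 0.469, -0.529, 0.47]
ft_force: [0.7, 0.3, -0.1]
grip_width: 0.0879
```

```bash
python3 go.py 525.3,-311.6,222,-6.8
```

```text
t 48.13 p [ 532.  -119.8  228.7] yaw -6.82 toolx [ 0.001 -0.    -1.   ] F [ 0.7  0.3 -0.1] w 0.0879
525.3,-311.6,222,-6.8 turn x -0.0 then shift [ 0.67  1.6  19.12] len 19.2
```

{"method": "servo_tool", "body": {"moves": [[[0,0.3,3.6,0,0,0],[0,0.3,3.6,0,0,0],[0,0.3,3.6,0,0,0],[0,0.3,3.4,0,0,0],[0,0.2,2.7,0,0,0],[0,0.2,1.8,0,0,0],[0,0,0,0,0,0],[0,0,0,0,0,0]]]}}

```text
time_s: 48.8
ee_pos: [0.5255, -0.3062, 0.2282]
orientation: [0.529, 0.469, -0.529, 0.469]
ft_force: [-0.2, 1.0, -0.4]
grip_width: 0.0883
```

```bash
python3 go.py 525.3,-311.6,142,-6.8
```

```text
t 48.8 p [ 525.5 -306.2  228.2] yaw -6.94 toolx [ 0. -0. -1.] F [-0.2  1.  -0.4] w 0.0883
525.3,-311.6,142,-6.8 turn x -0.002 then shift [8.62 0.04 0.54] len 8.6
```

{"method": "servo_tool", "body": {"moves": [[[0,0,0.5,0,0,0],[2,0,0,0,0,0],[2,0,0,0,0,0],[2,0,0,0,0,0],[1.5,0,0,0,0,0],[0.8,0,0,0,0,0],[0.3,0,0,0,0,0],[0,0,0,0,0,0]]]}}

```text
time_s: 49.47
ee_pos: [0.5256, -0.3094, 0.1416]
orientation: [0.529, 0.47, -0.528, 0.469]
ft_force: [-0.8, 0.1, 0.2]
grip_width: 0.0883
```

```bash
python3 go.py 525.3,-311.6,142,-6.8
```

```text
t 49.47 p [ 525.6 -309.4  141.6] yaw -6.73 toolx [-0.001  0.001 -1.   ] F [-0.8  0.1  0.2] w 0.0883
525.3,-311.6,142,-6.8 turn x 0.001 then shift [-0.04 -0.    0.22] len 0.2
```

{"method": "servo_tool", "body": {"moves": [[[-0.02,0,0.15,0,0,0],[0,0,0,0,0,0],[0,0,0,0,0,0],[0,0,0,0,0,0],[0,0,0,0,0,0],[0,0,0,0,0,0],[0,0,0,0,0,0],[0,0,0,0,0,0]]], "hand": 0}}

```text
time_s: 50.13
ee_pos: [0.5259, -0.3123, 0.1428]
orientation: [0.529, 0.469, -0.529, 0.47]
ft_force: [0.6, -0.1, 6.3]
grip_width: 0.0651
```

```bash
python3 go.py 525.3,-311.6,232 518.4,16.3,232 518.4,16.3,138
```

```text
t 50.13 p [ 525.9 -312.3  142.8] yaw -6.82 toolx [ 0.002 -0.001 -1.   ] F [ 0.6 -0.1  6.3] w 0.0651
525.3,-311.6,232 turn x 0.0 then shift [-8.92 -0.07 -0.07] len 8.9
518.4,16.3,232 turn x 0.0 then shift [ -0.    -4.58 -32.48] len 32.8
518.4,16.3,138 turn x 0.0 then shift [ 9.4  0.  -0. ] len 9.4
```

{"method": "servo_tool", "body": {"moves": [[[-1,0,0,0,0,0],[-2,0,0,0,0,0],[-2,0,0,0,0,0],[-2,0,0,0,0,0],[-2,0,0,0,0,0],[0,-0.3,-1.5,0,0,0],[0,-0.4,-2.7,0,0,0],[0,-0.5,-3.4,0,0,0]]]}}

```text
time_s: 50.8
ee_pos: [0.521, -0.2369, 0.2322]
orientation: [-0.529, -0.468, 0.531, -0.468]
ft_force: [1.2, 1.3, -3.1]
grip_width: 0.0652
```

{"method": "servo_tool", "body": {"moves": [[[0,-0.5,-3.5,0,0,0],[0,-0.5,-3.5,0,0,0],[0,-0.5,-3.5,0,0,0],[0,-0.5,-3.5,0,0,0],[0,-0.5,-3.5,0,0,0],[0,-0.4,-3.2,0,0,0],[0,-0.3,-2.5,0,0,0],[0,-0.2,-1.6,0,0,0]]]}}

```text
time_s: 51.47
ee_pos: [0.5168, 0.0193, 0.2318]
orientation: [-0.528, -0.472, 0.528, -0.47]
ft_force: [0.1, 0.9, -2.8]
grip_width: 0.0651
```

{"method": "servo_tool", "body": {"moves": [[[0,0,0,0,0,0],[0,0,0,0,0,0],[0,0,0,0,0,0],[0,0,0,0,0,0],[0,0,0,0,0,0],[0,0,0,0,0,0],[0,0,0,0,0,0],[0,0,0,0,0,0]]]}}

```text
time_s: 52.13
ee_pos: [0.518, 0.0147, 0.232]
orientation: [0.529, 0.469, -0.529, 0.469]
ft_force: [-0.4, -0.5, -3.3]
grip_width: 0.0652
```

```bash
python3 go.py 518.4,16.3,232,-6.8 518.4,16.3,139
```

```text
t 52.13 p [518.   14.7 232. ] yaw -6.86 toolx [ 0.  0. -1.] F [-0.4 -0.5 -3.3] w 0.0652
518.4,16.3,232,-6.8 turn x -0.001 then shift [ 0.    0.02 -0.16] len 0.2
518.4,16.3,139 turn x 0.0 then shift [ 9.3  0.  -0. ] len 9.3
```

{"method": "servo_tool", "body": {"moves": [[[1.5,0,-0.15,0,0,0],[2,0,0,0,0,0],[2,0,0,0,0,0],[2,0,0,0,0,0],[1.1,0,0,0,0,0],[0.5,0,0,0,0,0],[0,0,0,0,0,0],[0,0,0,0,0,0]]]}}

```text
time_s: 52.8
ee_pos: [0.5185, 0.0166, 0.1413]
orientation: [0.529, 0.469, -0.529, 0.469]
ft_force: [0.2, 0.1, -2.2]
grip_width: 0.0648
```

{"method": "servo_tool", "body": {"moves": [[[0.05,0,0,0,0,0],[0,0,0,0,0,0],[0.05,0,0,0,0,0],[0,0,0,0,0,0],[0.05,0,0,0,0,0],[0,0,0,0,0,0],[0,0,0,0,0,0],[0,0,0,0,0,0]]]}}

```text
time_s: 53.47
ee_pos: [0.5181, 0.0167, 0.1395]
orientation: [0.529, 0.469, -0.529, 0.469]
ft_force: [-0.1, 0.0, -2.5]
grip_width: 0.0652
```

{"method": "servo_tool", "body": {"moves": [[[0.05,0,0,0,0,0],[0,0,0,0,0,0],[0.03,0,0,0,0,0],[0,0,0,0,0,0],[0,0,0,0,0,0],[0,0,0,0,0,0],[0,0,0,0,0,0],[0,0,0,0,0,0]]]}}

```text
time_s: 54.13
ee_pos: [0.5182, 0.0167, 0.1388]
orientation: [0.529, 0.469, -0.529, 0.469]
ft_force: [-0.6, 0.5, -0.6]
grip_width: 0.0653
```

{"method": "servo_tool", "body": {"moves": [[[0.03,0,0,0,0,0],[0,0,0,0,0,0],[0,0,0,0,0,0],[0,0,0,0,0,0],[0,0,0,0,0,0],[-1,0,0,0,0,0],[-2,0,0,0,0,0],[-2.5,0,0,0,0,0]]], "hand": 1}}

```text
time_s: 54.8
ee_pos: [0.5171, 0.0166, 0.1935]
orientation: [-0.528, -0.47, 0.53, -0.469]
ft_force: [0.6, 0.2, -0.8]
grip_width: 0.0883
```

{"method": "servo_tool", "body": {"moves": [[[-2.5,0,0,0,0,0],[0,1.4,3,0,0,0],[0,1.6,3.5,0,0,0],[0,1.6,3.5,0,0,0],[0,1.6,3.5,0,0,0],[0,1.6,3.5,0,0,0],[0,1.6,3.5,0,0,0],[0,1.6,3.5,0,0,0]]]}}

```text
time_s: 55.47
ee_pos: [0.599, -0.2367, 0.2194]
orientation: [0.529, 0.469, -0.529, 0.469]
ft_force: [1.2, 0.3, -0.2]
grip_width: 0.0878
```

{"method": "servo_tool", "body": {"moves": [[[0,1.3,3.2,0,0,0],[0,1,2.3,0,0,0],[0,0.6,1.2,0,0,0],[0,0,0,0,0,0],[0,0,0,0,0,0],[0,0,0,0,0,0],[0,0,0,0,0,0],[0,0,0,0,0,0]]]}}

```text
time_s: 56.13
ee_pos: [0.6199, -0.3027, 0.2187]
orientation: [0.529, 0.47, -0.528, 0.47]
ft_force: [-0.6, 0.5, -0.5]
grip_width: 0.0881
```

```bash
python3 go.py 620.9,-305.8,132.8,-6.8
```

```text
t 56.13 p [ 619.9 -302.7  218.7] yaw -6.69 toolx [-0.     0.001 -1.   ] F [-0.6  0.5 -0.5] w 0.0881
620.9,-305.8,132.8,-6.8 turn x 0.002 then shift [8.59 0.14 0.29] len 8.6
```

{"method": "servo_tool", "body": {"moves": [[[0,0.1,0.25,0,0,0],[1.5,0,0,0,0,0],[2,0,0,0,0,0],[2,0,0,0,0,0],[1.7,0,0,0,0,0],[0.8,0,0,0,0,0],[0.5,0,0,0,0,0],[0,0,0,0,0,0]]]}}

```text
time_s: 56.8
ee_pos: [0.6201, -0.3069, 0.1327]
orientation: [-0.529, -0.47, 0.529, -0.469]
ft_force: [0.6, -0.7, -0.7]
grip_width: 0.0882
```

```bash
python3 go.py 620.9,-305.8,132.8,-6.8
```

```text
t 56.8 p [ 620.1 -306.9  132.7] yaw -6.8 toolx [-0.001  0.001 -1.   ] F [ 0.6 -0.7 -0.7] w 0.0882
620.9,-305.8,132.8,-6.8 turn x -0.0 then shift [-0.01  0.06 -0.12] len 0.1
```

{"method": "servo_tool", "body": {"moves": [[[0,0.05,-0.1,0,0,0],[0,0,0,0,0,0],[0,0,0,0,0,0],[0,0,0,0,0,0],[0,0,0,0,0,0],[0,0,0,0,0,0],[0,0,0,0,0,0],[0,0,0,0,0,0]]], "hand": 0}}

```text
time_s: 57.47
ee_pos: [0.6214, -0.3064, 0.1337]
orientation: [0.529, 0.469, -0.529, 0.47]
ft_force: [-0.7, 0.7, 1.6]
grip_width: 0.0491
```

```bash
python3 go.py 621,-306,222 510.5,-72.5,222 510.5,-72.5,129
```

```text
t 57.47 p [ 621.4 -306.4  133.7] yaw -6.81 toolx [ 0.001 -0.    -1.   ] F [-0.7  0.7  1.6] w 0.0491
621,-306,222 turn x 0.0 then shift [-8.83 -0.04 -0.04] len 8.8
510.5,-72.5,222 turn x 0.0 then shift [ -0.   -13.74 -21.87] len 25.8
510.5,-72.5,129 turn x 0.0 then shift [ 9.3  0.  -0. ] len 9.3
```

{"method": "servo_tool", "body": {"moves": [[[-1,0,0,0,0,0],[-2,0,0,0,0,0],[-2,0,0,0,0,0],[-2,0,0,0,0,0],[-2,0,0,0,0,0],[0,-0.7,-1.1,0,0,0],[0,-1.4,-2.3,0,0,0],[0,-1.8,-2.9,0,0,0]]]}}

```text
time_s: 58.13
ee_pos: [0.5891, -0.2411, 0.2237]
orientation: [-0.529, -0.468, 0.53, -0.469]
ft_force: [0.4, 0.3, -2.5]
grip_width: 0.0491
```

{"method": "servo_tool", "body": {"moves": [[[0,-1.8,-2.9,0,0,0],[0,-1.8,-2.9,0,0,0],[0,-1.8,-2.8,0,0,0],[0,-1.8,-2.8,0,0,0],[0,-1.4,-2.3,0,0,0],[0,-1.2,-1.8,0,0,0],[0,0,0,0,0,0],[0,0,0,0,0,0]]]}}

```text
time_s: 58.8
ee_pos: [0.5102, -0.0722, 0.2237]
orientation: [-0.528, -0.471, 0.528, -0.47]
ft_force: [0.1, -1.1, -3.7]
grip_width: 0.0489
```

```bash
python3 go.py 510.5,-72.5,223,-6.8 510.5,-72.5,130
```

```text
t 58.8 p [510.2 -72.2 223.7] yaw -6.65 toolx [-0.001  0.001 -1.   ] F [ 0.1 -1.1 -3.7] w 0.0489
510.5,-72.5,223,-6.8 turn x 0.003 then shift [0.07 0.03 0.03] len 0.1
510.5,-72.5,130 turn x 0.0 then shift [ 9.3  0.  -0. ] len 9.3
```

{"method": "servo_tool", "body": {"moves": [[[1.5,0,0,0,0,0],[2,0,0,0,0,0],[2,0,0,0,0,0],[2,0,0,0,0,0],[1.1,0,0,0,0,0],[0.5,0,0,0,0,0],[0,0,0,0,0,0],[0,0,0,0,0,0]]]}}

```text
time_s: 59.47
ee_pos: [0.5114, -0.0744, 0.1327]
orientation: [0.529, 0.469, -0.529, 0.469]
ft_force: [-0.1, 0.7, -3.4]
grip_width: 0.049
```

{"method": "servo_tool", "body": {"moves": [[[0.1,0,0,0,0,0],[0,0,0,0,0,0],[0.05,0,0,0,0,0],[0,0,0,0,0,0],[0.05,0,0,0,0,0],[0,0,0,0,0,0],[0,0,0,0,0,0],[0,0,0,0,0,0]]]}}

```text
time_s: 60.13
ee_pos: [0.5108, -0.0736, 0.1304]
orientation: [0.529, 0.469, -0.529, 0.469]
ft_force: [0.5, 0.1, -2.9]
grip_width: 0.0493
```

{"method": "servo_tool", "body": {"moves": [[[0.05,0,0,0,0,0],[0,0,0,0,0,0],[0.05,0,0,0,0,0],[0,0,0,0,0,0],[0,0,0,0,0,0],[0,0,0,0,0,0],[0,0,0,0,0,0],[0,0,0,0,0,0]]]}}

```text
time_s: 60.8
ee_pos: [0.511, -0.0736, 0.1296]
orientation: [0.529, 0.469, -0.529, 0.469]
ft_force: [-0.1, 0.8, 3.3]
grip_width: 0.0494
```

Contact. Release, lift, and retreat to the right so the cameras can see.

{"method": "servo_tool", "body": {"moves": [[[0,0,0,0,0,0],[0,0,0,0,0,0],[0,0,0,0,0,0],[0,0,0,0,0,0],[0,0,0,0,0,0],[-1,0,0,0,0,0],[-2,0,0,0,0,0],[-3,0,0,0,0,0]]], "hand": 1}}

```text
time_s: 61.47
ee_pos: [0.5094, -0.0734, 0.1889]
orientation: [-0.528, -0.471, 0.53, -0.468]
ft_force: [0.1, -0.1, 0.5]
grip_width: 0.0877
```

{"method": "servo_tool", "body": {"moves": [[[-3.5,0,0,0,0,0],[-2.5,0,0,0,0,0],[0,0,3.5,0,0,0],[0,0,3.5,0,0,0],[0,0,3.5,0,0,0],[0,0,3.5,0,0,0],[0,0,3.5,0,0,0],[0,0,3.5,0,0,0]]]}}

```text
time_s: 62.13
ee_pos: [0.4854, -0.2838, 0.2503]
orientation: [0.529, 0.469, -0.529, 0.47]
ft_force: [-0.7, 0.6, 0.1]
grip_width: 0.0881
```

{"method": "servo_tool", "body": {"moves": [[[0,0,3.5,0,0,0],[0,0,3.5,0,0,0],[0,0,3,0,0,0],[0,0,2,0,0,0],[0,0,0,0,0,0],[0,0,0,0,0,0],[0,0,0,0,0,0],[0,0,0,0,0,0]]]}}

```text
time_s: 62.8
ee_pos: [0.4725, -0.3992, 0.2496]
orientation: [0.529, 0.47, -0.528, 0.47]
ft_force: [-0.0, 0.1, -0.0]
grip_width: 0.0879
```

```bash
python3 - <<'E'
from h import *
import chk
chk.run(9)
c=camera("top");P=cloud(c)
for t in("glue_bottle","oil_tin","screw_tub","short_block","tape_measure","sanding_block"):
    for l in silhouettes(t,"top")[:1]: print(t,round(l["score"],2),top(P,l["pixels"],*Z[t]))
E
```

```text
top fence (471, array([556.1, 316. ]), array([120.7,  14.2]), 86.4, 24.3) block (1661, array([521. , 316.7]), array([121.8,  44.3]), 86.4, 67.3) board (5615, array([503. , 317.7]), array([174.6, 197.7]), 86.4, 12.4)
side fence (47, array([555. , 266.8]), array([29.2, 14.2]), 78.2, 23.5) block (883, array([523. , 314.4]), array([122.7,  46.5]), 86.5, 66.2) board (3045, array([504.6, 317.2]), array([174.4, 172.2]), 86.7, 11.5)
glue_bottle 0.9 (757, array([509. , -69.6]), array([48.1, 48.4]), 90.0, 137.4)
oil_tin 0.82 (120, array([528.2, 108.4]), array([60.3, 44.5]), 76.7, 150.0)
screw_tub 0.71 (1084, array([517. ,  18.1]), array([65. , 64.5]), 60.9, 148.1)
short_block 0.87 (1006, array([601.3, -59. ]), array([74.9, 45.2]), 84.6, 63.2)
tape_measure 0.86 (626, array([398.6,  99.1]), array([61.2, 34.7]), 21.9, 56.0)
sanding_block 0.71 (1687, array([394.1, -96.1]), array([59.4, 99.8]), 13.7, 22.5)
```

View pics/top9.png

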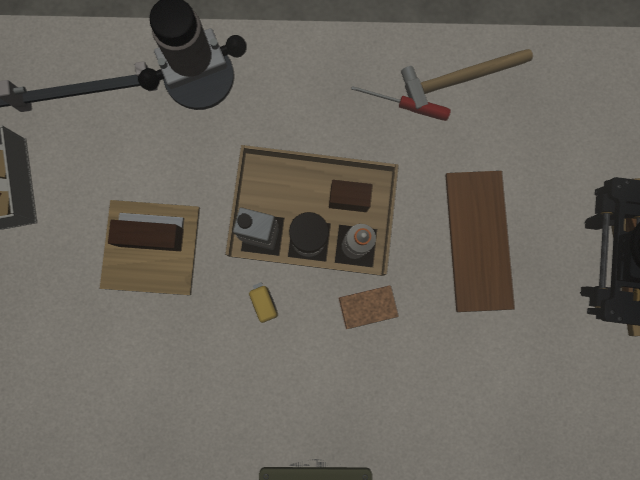

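All three containers are back within about 2 mm of their starts, the bystanders haven't moved, and the block is flush (edge along the fence at about (150,222)). The arm is clear of everything, so I'm handing in.

```bash
python3 -c "from cell import finish_job;print(finish_job())"
```

```text
the job is handed in; nothing more can be done
None
```

The task is done and handed in at about 63 s of the 152 s allowed; `finish_job` gave no verdict. I stood the three containers on the side board and laid the long block against the fence. Then I put the tin, tub and glue bottle back on their own pads.

What the last checks showed:
- **Long block:** it lies flat and released on the routing board. Measured against the board's first top-camera position, its origin is at about x +17.6, y -1.2 mm (target +18, 0). It is parallel to the fence within about 0.2°. The side camera put it about 2 mm further in x and y, which is within the calibration error.
- **Containers:** all three are upright and within about 2 mm of where they started.
- **Short block, tape measure and sanding block:** moved less than 1 mm, which is within measurement noise.

My first slide towards the fence stuck on friction, with about 15 N sideways and 19 N pressing down. I eased the block up about 1 mm, moved it until it touched the fence, and set it down again.

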